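Raise the weighing enclosure's sash onto its stop and put the sample on the balance

TASK

The sample cup on the left of the bench is to be weighed inside the small clear-walled weighing enclosure. Push the enclosure's sash straight up from under the lip along its lower edge until it has just passed the height mark and the little gravity catch on the left post has swung aside and dropped back under the lip, not more than about 3 cm beyond the mark, and let the sash down so that it rests on the catch by itself. Then bring the sample cup in under the raised sash and stand it upright on the middle of the balance's round pan; do not knock or shift the amber bottle and beaker beside the cup or the dropper bottle and petri dish in the enclosure.

Things in the scene. Friction and masses are not known exactly. Their poses are not given: they have to be found in the camera images.
- enclosure: clear-walled weighing enclosure, fixed, open below its sash in front. Origin: bench level, mid width; x points in (away from its front), y to its left, z up. Tray 310 wide, 8 high, from x=-125 to 107 mm; posts 600 tall at x=-117 to -93, outside y=+-133; walls y=+-147; back x=98; roof 344 up. Sill at x=-121 to -95, 20 high. Inside: two bystanders and the balance
- sash_lip (a point): middle of the front lower edge of the sash's lip, under which to push; axes as the enclosure's; in it x=-136.5 mm. Lip: aluminium bar 254 wide, 12 thick; flat underside from this edge 30 mm inward, 75 over the bench when shut. Clear panel 5 thick, 258 x 258 mm, rises from it 22 mm behind this edge
- sash (a joint): height of the sash above shut, m (starts 0, top stop 0.290), straight up. A spring balancer carries most of its 0.75 kg: a push of 2 to 4 N (more when fast) raises it; left alone it sinks at about 0.2 m/s until something holds it
- sash_stop: dark steel bracket 24 x 70 mm on the front of the left post, 305 to 330 mm up, with a fine white line: the height mark. Origin: at the mark's height, at the left end of the lip's front edge (127 mm left of the lip's middle); axes as the enclosure's. The sash is at the mark when the lip's underside is at this height. Plate projects to the lip's front edge at most
- pawl (a joint): gravity catch on the bracket, rad: aluminium finger 36 mm long, pivoted 23 mm left of the lip's end, sloping up and in over the lip's end. 0 = down on its stop (carries the sash, tip's top at the mark); the rising lip's end swings it up to about 0.33, from 25 mm below the mark; it drops back to 0 once the lip's underside is 6 to 8 mm above the mark. Falls by its own weight
- pan_centre (a point): centre of the top of the balance's round steel pan, 86 mm across; z up, 40 mm over the bench. Balance: fixed, white, 145 x 110 mm, 26 mm high beside the pan, display toward the front; pan centre 80 to 90 mm behind the sash panel
- sample_cup: closed sample container, loose: clear tapering body 54 mm in diameter under a yellow screw lid 60 mm in diameter, 62 mm tall (lid from 49 to 62 mm), 30 to 75 g. Origin: centre of its underside, z up.
- amber_bottle: bystander: brown glass bottle with black cap beside the cup, 62 mm in diameter, 136 mm tall, loose. Origin: centre of its underside.
- beaker: bystander: clear plastic beaker beside the cup, 62 x 70 mm, 74 mm tall, loose. Origin: centre of its underside.
- dropper_bottle: bystander: small brown dropper bottle inside the enclosure on one side of the balance, 33 mm in diameter, 102 mm tall, loose. Origin: centre of its underside.
- stand_blue: obstacle, fixed: blue retort stand that carries a glass funnel in a ring between the cup and the enclosure. Origin: middle of its base plate (about 200 x 130 mm, 12 high). Funnel and ring: an 85 mm square about x=530, y=87 mm in the world, from 277 to 347 mm up; pass in front of it (toward the robot). Rod 800 tall near the origin
- petri_dish: bystander: covered petri dish inside the enclosure on the other side of the balance, 58 mm in diameter, 15 mm high, loose. Origin: centre of its underside.

How it is judged (in metres and radians):
On the way:
1. the sash rests on the dropped catch at the mark, with nothing else holding it, before the cup goes in (z of sash_lip in the frame of sash_stop between -0.004 and 0.005 m and value of joint pawl below 0.12 rad and contact force between enclosure and sash_stop above 0.3 N and contact force between each of the fingers, the arm and enclosure below 0.1 N and horizontal distance between sample_cup and pan_centre above 0.2 m), for 0.3 s.
At the end, for the whole second after the job is handed in: The sash rests on the dropped catch with the lip's underside at the mark (from 4 mm below to 5 mm above), and the sample cup stands upright and still on the balance's pan, its centre within 15 mm of the pan's (z of sash_lip in the frame of sash_stop between -0.004 and 0.005 m and value of joint pawl below 0.12 rad and contact force between enclosure and sash_stop above 0.3 N and velocity of joint sash below 0.005 m/s and horizontal distance between sample_cup and pan_centre below 0.015 m and z of sample_cup in the frame of pan_centre between -0.003 and 0.003 m and angle between sample_cup's own z axis and vertical below 0.06 rad and linear speed of sample_cup below 0.01 m/s); the robot touches nothing.
It fails at once if the sash is pushed more than 35 mm beyond the mark (z of sash_lip in the frame of sash_stop above 0.035 m).
It fails at once if the amber bottle is shifted more than 15 mm or tipped (distance of amber_bottle from where it was at the start of the episode above 0.015 m or angle between amber_bottle's own z axis and vertical above 0.25 rad).
It fails at once if the beaker is shifted more than 15 mm or tipped (distance of beaker from where it was at the start of the episode above 0.015 m or angle between beaker's own z axis and vertical above 0.25 rad).
It fails at once if the dropper bottle is shifted more than 15 mm or tipped (distance of dropper_bottle from where it was at the start of the episode above 0.015 m or angle between dropper_bottle's own z axis and vertical above 0.25 rad).
It fails at once if the petri dish is shifted more than 15 mm or tipped (distance of petri_dish from where it was at the start of the episode above 0.015 m or angle between petri_dish's own z axis and vertical above 0.25 rad).
It also fails if it takes over 67 s, if anything falls off the work surface, if the arm or the gripper's body presses on something with over 40 N, if the wrist force passes 120 N, or if a joint passes its speed limit or range.

ROBOT

A 6-joint arm with a two-finger parallel gripper is mounted at the origin on a cart in front of the work surface, level with it; the furniture and walls round the work are solid. World frame = base frame: x ahead of the robot, y to its left, z up, the work surface at z = 0. Lengths are in mm, angles in rad, forces in N, time in s.
With the tool pointing down it reaches from about 300 to 750 mm from the base axis. Payload 8.5 kg.
Tool frame: the origin (TCP) lies on the centre line of the jaws, within the pads' length; the fingertips stand finger_overhang ahead of it and the grasp point (between the pads) lies 6 mm ahead of it (finger_overhang is the distance from the TCP to the fingertips, in mm); z points along the fingers, y is the line along which they close (so a half turn about z gives the same grasp; the last joint's range is limited). The gripper opens to 88 mm and grips with 3 to 60 N. Pads are 18 mm wide; open, the fingers measure 123 mm over their backs; the gripper's body (75 mm by 187 mm) begins 45 mm behind the grasp point.
Start: joints at [-1.365, 0.381, 1.297, -0, 1.464, -0.215], TCP at [224.662, -502.003, 263.748] pointing down, gripper open.
Joint ranges: [-3.11, 3.11], [-0.89, 2.33], [0.22, 2.48], [-1.42, 4.56], [0.17, 2.85], [-2.88, 2.88]. Speed limits (rad/s): [2.39, 2.39, 3.14, 3.14, 3.14, 3.14].

INTERFACE

Orientations are given as a rotation vector (axis times angle).
In Python, from cell import * gives the robot as it stands. The module is installed in compiled form; this text tells all that it offers.
- The arm moves only by the tool step_arm, never from a script. Its argument "rows" is text: rows parted by semicolons, each of 7 numbers parted by spaces: the shift along the tool's x, y, z in mm, then the turn, a rotation vector about the tool's x, y, z in rad, then the finger opening in mm, from 0 to 88.1. In form: dx dy dz rx ry rz grip; .... A call has 1 to 10 rows; each row is the pose to reach, as a shift and turn from the pose commanded when the call began, along the tool's axes at that moment; what a row does not reach only later rows make up. A row lasts 1/8 s, in which the tool goes at most 62.5 mm and 10.7 degrees, less where a joint would pass 70% of its speed; a pose out of reach is approached as far as the arm can. A call with a gripper value outside its range is refused whole. The fingers move at their own pace and stop on an object; the grip force is fixed at half the most. Time passes only in rows, so rows that repeat a pose let the fingers close. It gives the time, the measured TCP pose, the force, the opening and the grip force at its end, in the units of the state.
- observe(): the state, without advancing time (a new reading comes with each control period).
- read_camera(name): name is "scene" or "top" or "wrist"; returns (picture, depth): 400x640x3 uint8, blue, green, red; 400x640 float32, mm along the optical axis (not along the pixel's ray), 0 where there is no reading.
- camera_params(name): a dict with "mtx" (3x3 intrinsics, pixels), "k1" (the pictures are not rectified: a ray, as slopes to the right and down, at radius r is drawn at 1 + k1 r^2 times it, then the intrinsics apply), "rvec" (rotation vector, rad) and "tvec" (3), from world to camera coordinates, as OpenCV has them; the wrist camera has in their place "hand_eye" (4x4, takes a point from camera to tool coordinates, whose origin is the TCP and whose axes are the flange's). Camera axes: x right, y down, z forward; pixel columns grow to the right and rows downward; lengths in mm; the calibration is good to about 2 mm. A picture is of the moment at which its call begins: read the wrist's pose just before it. camera_params takes no time and is no camera call.
- finish_job(): hands the job in; it is judged then, once.
Trained networks look in the newest picture that a camera, given by its name, has taken for a name from the list of things; names that differ only in an ending like _2 or _b are one class to them, and where a whole thing is asked for, a point or a joint stands for the part that bears it (a point fixed in the world has none). Each returns a list of dicts, best first, with "conf" (0 to 1); they miss things now and then, are a little off and sometimes report something else, mostly with a low value. They report only what shows in the picture. A call takes as long as a camera call.
- search_frame(camera, name): "xy" ([column, row] in pixels, amid what is visible of it).
- masks_of(camera, name): "mask" (400x640 bool, what is visible of it) and "xy" ([column, row] in pixels, amid what is visible of it).
The state is a dict: "time": time; "joint_pos": joint angles; "qd": joint speeds; "tau": joint torques, N m; "eef_pos": TCP position; "tcp_rot": TCP orientation; "contact_force": force on the tool from outside, world axes, zero at the start; "ft_torque": the same for the moment, N m; "finger_gap": finger opening in mm; "grasp_force": force on a finger pad.
Only numpy, scipy, OpenCV 4.12 (cv2) and the standard library are available. Lean on these libraries where they do the work, as an engineer would, in place of code of your own. Each camera call takes 0.05 s, during which the arm holds its last target. There are 200 camera calls.

## Working session

There is one attempt and no reset: what is moved stays moved. The work goes in short steps, Python scripts to look and compute and a tool call to move; the robot and the scene stay as the last step left them, time stands still between calls to the robot, and variables do not carry over. Pictures are saved under pics/ and viewed, at most 10 in all, crops included, and the job is handed in when it is done.

Besides the shell and the picture viewer there is one more tool, called after "Call:" as name(argument=value, ...) on one line, values as JSON. step_arm: Moves the arm, as the interface text tells. Its arguments: {"type":"object","properties":{"rows":{"type":"string"}},"required":["rows"]}

```bash
mkdir -p pics
cat > h.py <<'E'
from cell import *
import numpy as np, cv2
from scipy.spatial.transform import Rotation as R
def cam(name):
    p=camera_params(name); K=np.array(p["mtx"],float)
    if "hand_eye" in p:
        s=observe(); T=np.eye(4); T[:3,:3]=R.from_rotvec(s["tcp_rot"]).as_matrix(); T[:3,3]=s["eef_pos"]
        W=T@np.array(p["hand_eye"])
    else:
        E=np.eye(4); E[:3,:3]=R.from_rotvec(np.ravel(p["rvec"])).as_matrix(); E[:3,3]=np.ravel(p["tvec"]); W=np.linalg.inv(E)
    return K,p["k1"],W
def rays(c,uv):
    K,k1,W=c
    uv=np.atleast_2d(np.array(uv,float)); d=np.c_[(uv[:,0]-K[0,2])/K[0,0],(uv[:,1]-K[1,2])/K[1,1]]
    u=d.copy()
    for _ in range(20): u=d/(1+k1*(u**2).sum(1))[:,None]
    return np.c_[u,np.ones(len(u))]@W[:3,:3].T, W[:3,3]
def at_z(c,uv,z):
    r,o=rays(c,uv); return o+r*((z-o[2])/r[:,2])[:,None]
def at_d(c,uv,d):
    r,o=rays(c,uv); return o+r*np.ravel(d)[:,None]
def cloud(c,mask,depth):
    v,u=np.nonzero(mask&(depth>0)); return at_d(c,np.c_[u,v],depth[v,u])
E
python3 - <<'E'
from h import *
s=observe(); print({k:np.round(v,3) for k,v in s.items()})
for n in ["scene","top"]:
    c=cam(n); im,d=read_camera(n); cv2.imwrite(f"pics/{n}0.png",im); np.save(f"{n}0.npy",d)
    print(n,np.round(c[2],3).tolist(),np.round(c[0],1).tolist(),c[1])
    for t in ["enclosure","sash_lip","sash_stop","pan_centre","sample_cup","amber_bottle","beaker","dropper_bottle","stand_blue","petri_dish"]:
        for m in masks_of(n,t)[:2]:
            P=cloud(c,m["mask"],d)
            print(t,round(m["conf"],2),np.round(m["xy"]),m["mask"].sum(), np.round(np.percentile(P,[2,50,98],axis=0)).tolist() if len(P) else None)
E
```

```text
{'time': np.float64(0.0), 'joint_pos': array([-1.365,  0.381,  1.298, -0.   ,  1.464, -0.215]), 'qd': array([-0.   , -0.002, -0.   , -0.001,  0.   ,  0.002]), 'tau': array([-1.0000e-03, -4.3793e+01, -2.2456e+01,  7.1000e-02,  3.5000e-02,
       -0.0000e+00]), 'eef_pos': array([ 224.603, -501.774,  263.161]), 'tcp_rot': array([-3.071, -0.656,  0.   ]), 'contact_force': array([ 0.729, -1.018, -0.416]), 'ft_torque': array([-0.032,  0.011,  0.033]), 'grasp_force': np.float64(0.0), 'finger_gap': np.float64(88.021)}
scene [[-0.976, 0.184, -0.117, 749.115], [0.218, 0.807, -0.549, 807.906], [-0.007, -0.561, -0.827, 1447.774], [0.0, 0.0, 0.0, 1.0]] [[455.4, 0.0, 327.1], [0.0, 455.4, 191.7], [0.0, 0.0, 1.0]] -0.014776813395322299
enclosure 0.87 [307. 120.] 8292 [[435.0, -445.0, 29.0], [594.0, -188.0, 349.0], [724.0, -124.0, 617.0]]
sash_lip 0.66 [342. 137.] 456 [[430.0, -395.0, 3.0], [464.0, -285.0, 91.0], [508.0, -140.0, 349.0]]
sash_stop 0.7 [334. 149.] 134 [[468.0, -287.0, 89.0], [523.0, -125.0, 284.0], [545.0, -114.0, 314.0]]
sample_cup 0.89 [336. 282.] 318 [[566.0, 198.0, 4.0], [595.0, 23
[... 345 characters left out ...]
-0.777, 0.604, -273.968], [-0.984, -0.143, 0.104, -178.519], [0.006, -0.613, -0.79, 1279.503], [0.0, 0.0, 0.0, 1.0]] [[441.3, 0.0, 318.6], [0.0, 441.3, 196.7], [0.0, 0.0, 1.0]] -0.0053770139804533365
enclosure 0.71 [417. 164.] 9921 [[430.0, -429.0, 259.0], [510.0, -314.0, 351.0], [698.0, -134.0, 617.0]]
sash_lip 0.73 [412. 214.] 1401 [[438.0, -389.0, 254.0], [465.0, -308.0, 309.0], [493.0, -230.0, 347.0]]
sample_cup 0.75 [245. 204.] 278 [[564.0, 201.0, 8.0], [582.0, 224.0, 59.0], [619.0, 252.0, 66.0]]
amber_bottle 0.54 [264. 197.] 223 [[631.0, 135.0, 8.0], [637.0, 158.0, 51.0], [650.0, 186.0, 94.0]]
beaker 0.57 [224. 184.] 367 [[640.0, 292.0, 3.0], [666.0, 321.0, 47.0], [699.0, 349.0, 76.0]]
```

Run:
```python
import cv2
a=cv2.imread("pics/scene0.png")[20:350,180:480]; b=cv2.imread("pics/top0.png")[60:310,180:560]
a=cv2.resize(a,None,fx=1.8,fy=1.8,interpolation=cv2.INTER_CUBIC);b=cv2.resize(b,None,fx=2.1,fy=2.1,interpolation=cv2.INTER_CUBIC)
cv2.imwrite("pics/a.png",a);cv2.imwrite("pics/b.png",b)
```

```text
(no output)
```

View pics/a.png

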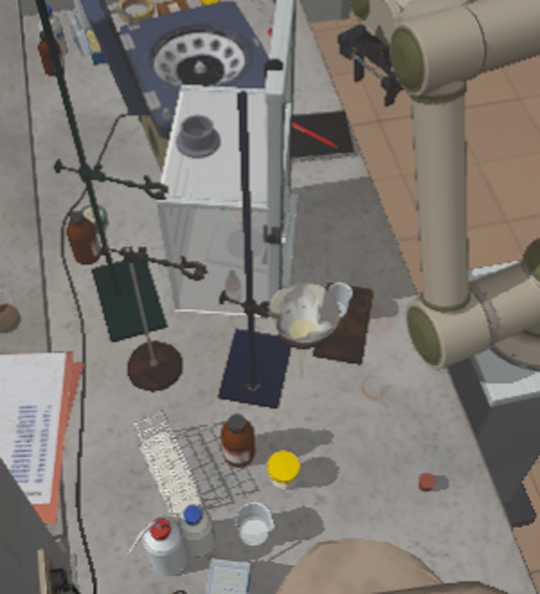

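View pics/b.png

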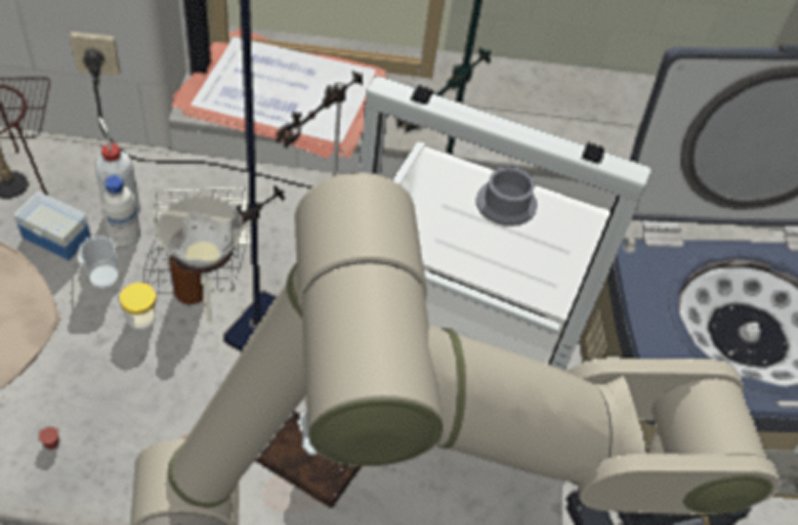

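The overhead views show the enclosure (yawed, opening toward the robot), the yellow-lidded cup at about scene px (336,282), with the bottle behind it and the beaker to its left. Next I fit the enclosure's pose from the roof and post clouds.

Run:
```python
from h import *
for n in ["scene","top"]:
    c=cam(n); d=np.load(f"{n}0.npy"); P=cloud(c,np.ones((400,640),bool),d)
    box=(P[:,0]>380)&(P[:,0]<800)&(P[:,1]>-520)&(P[:,1]<-60)
    for lo,hi in [(335,355),(570,625)]:
        Q=P[box&(P[:,2]>lo)&(P[:,2]<hi)]
        if len(Q)<10: continue
        r=cv2.minAreaRect(Q[:,:2].astype(np.float32)); print(n,lo,len(Q),np.median(Q[:,2]).round(1),np.round(r[0]),np.round(r[1]),round(r[2],1),np.round(cv2.boxPoints(r)).tolist())
    # side wall left etc.
    for nm in ["sample_cup","amber_bottle","beaker"]:
        m=masks_of(n,nm)
        if m:
            Q=cloud(c,m[0]["mask"],d); zt={"sample_cup":62,"amber_bottle":136,"beaker":74}[nm]
            Q=Q[abs(Q[:,2]-zt)<5]; print(nm,len(Q),np.round(cv2.minEnclosingCircle(Q[:,:2].astype(np.float32))[0]) if len(Q) else None, np.round(at_z(c,m[0]["xy"],zt)))
```

```text
scene 335 3015 350.2 [ 612. -269.] [445. 336.] 85.5 [[427.0, -478.0], [762.0, -504.0], [796.0, -60.0], [462.0, -34.0]]
scene 570 886 614.4 [ 489. -273.] [315.  37.] 72.4 [[424.0, -417.0], [459.0, -428.0], [554.0, -128.0], [519.0, -117.0]]
sample_cup 227 [595. 228.] [[603. 240.  62.]]
amber_bottle 72 [664. 159.] [[687. 191. 136.]]
beaker 69 [666. 319.] [[663. 322.  74.]]
top 335 4794 349.7 [ 609. -268.] [463. 315.] 81.6 [[419.0, -474.0], [731.0, -521.0], [798.0, -62.0], [487.0, -16.0]]
top 570 2486 612.9 [ 485. -272.] [310.  36.] 72.2 [[421.0, -414.0], [455.0, -425.0], [549.0, -129.0], [515.0, -118.0]]
sample_cup 168 [591. 228.] [[579. 224.  62.]]
amber_bottle 0 None [[567. 146. 136.]]
beaker 55 [667. 322.] [[644. 318.  74.]]
```

```bash
cat >> h.py <<'E'
import json,os
def Tm(r,p):
    T=np.eye(4); T[:3,:3]=r; T[:3,3]=p; return T
def enc():  # enclosure frame: x0,y0,yaw
    x,y,a=json.load(open("enc.json")); return Tm(R.from_euler("z",a).as_matrix(),[x,y,0])
def tool_R(az,tilt): # tool z heading az, tilt rad below horizontal, tool x up
    h=np.array([np.cos(az),np.sin(az),0]); z=np.cos(tilt)*h-np.sin(tilt)*np.array([0,0,1])
    y=np.array([np.sin(az),-np.cos(az),0]); return np.c_[np.cross(y,z),y,z]
def row(p,Rt):
    s=observe(); R0=R.from_rotvec(s["tcp_rot"]).as_matrix()
    return np.r_[R0.T@(np.array(p)-s["eef_pos"]), R.from_matrix(R0.T@Rt).as_rotvec()]
E
echo "[587,-304,-0.307]" > enc.json
python3 - <<'E'
from h import *
p=camera_params("wrist"); print(np.round(p["hand_eye"],3).tolist(),p["mtx"][0],p["k1"])
E=enc(); t=E@np.array([-250,20,330,1]); print(t.round(), row(t[:3],tool_R(-0.307,0.7)).round(3))
c=cam("scene"); d=np.load("scene0.npy")
for uv in [(369,200),(365,185),(380,200),(368,170),(345,195)]: print(uv,at_d(c,uv,d[uv[1],uv[0]]).round())
im,dw=read_camera("wrist"); cv2.imwrite("pics/w0.png",im); np.save("w0.npy",dw)
for v in range(0,400,40): print(dw[v,::80].round().astype(int))
E
```

```text
[[0.001, -0.967, -0.256, 65.25], [1.0, 0.001, -0.0, 0.917], [0.001, -0.256, 0.967, -121.753], [0.0, 0.0, 0.0, 1.0]] [306.17850891   0.         320.38326368] -0.024114267855568743
[ 355. -209.  330.    1.] [ 238.261 -213.957  -66.252   -0.317    0.831    0.68 ]
(369, 200) [[404. -65.  26.]]
(365, 185) [[477.  71. 335.]]
(380, 200) [[364. -56.  26.]]
(368, 170) [[ 365. -217.    3.]]
(345, 195) [[534.  61. 286.]]
[339 340 339 339 339 340 241 215]
[1163  351  349  351  351  352  293  253]
[ 533 1209  361  362  361  361  351  308]
[373 517 764 374 373 359 361 373]
[ 385  528  839 1287  387  374  371  385]
[ 399  574 1333 1332 1334  386  400  399]
[  76   80 1385 1384 1387 1378  413   80]
[67 65 75 75 74 75 75 65]
[  68   67   97 1495 1492 1488   99   67]
[54 54 56 55 55 55 54 55]
```

Call:
step_arm(rows="120 -107 -33 -0.16 0.42 0.34 88;238 -214 -66 -0.317 0.831 0.68 88;238 -214 -66 -0.317 0.831 0.68 88;238 -214 -66 -0.317 0.831 0.68 88;238 -214 -66 -0.317 0.831 0.68 88;238 -214 -66 -0.317 0.831 0.68 88;238 -214 -66 -0.317 0.831 0.68 88;238 -214 -66 -0.317 0.831 0.68 88;238 -214 -66 -0.317 0.831 0.68 88;238 -214 -66 -0.317 0.831 0.68 88")

```text
time: 2.7
eef_pos: [354.6, -210.3, 329.7]
tcp_rot: [2.705, -0.418, 1.257]
contact_force: [0.5, -0.3, -0.1]
finger_gap: 87.9
grasp_force: 0.0
```

Run:
```python
from h import *
s=observe(); print(s["joint_pos"].round(3),s["eef_pos"].round(1))
c=cam("wrist"); im,d=read_camera("wrist"); cv2.imwrite("pics/w1.png",im); np.save("w1.npy",d); np.save("w1c.npy",c[2])
Ei=np.linalg.inv(enc())
for t in ["sash_lip","sash_stop","pan_centre","dropper_bottle","petri_dish","pawl","sash"]:
    for m in masks_of("wrist",t)[:2]:
        P=cloud(c,m["mask"],d); P=P@Ei[:3,:3].T+Ei[:3,3]
        print(t,round(m["conf"],2),np.round(m["xy"]),m["mask"].sum(), np.round(np.percentile(P,[2,50,98],axis=0)).tolist() if len(P) else None)
```

```text
[-1.187 -0.184  1.994  0.856  0.894  0.282] [ 354.6 -210.3  329.7]
sash_lip 0.92 [343. 137.] 56967 [[-130.0, -125.0, 87.0], [-114.0, 0.0, 278.0], [-111.0, 121.0, 346.0]]
sash_stop 0.93 [167. 133.] 2449 [[-132.0, 116.0, 252.0], [-121.0, 138.0, 294.0], [-110.0, 161.0, 319.0]]
sash_stop 0.16 [171. 139.] 625 [[-133.0, 115.0, 271.0], [-130.0, 134.0, 291.0], [-123.0, 157.0, 306.0]]
petri_dish 0.15 [346. 102.] 97398 [[-125.0, -149.0, 21.0], [-114.0, -4.0, 313.0], [-35.0, 145.0, 376.0]]
pawl 0.79 [171. 137.] 678 [[-133.0, 115.0, 270.0], [-129.0, 134.0, 291.0], [-121.0, 158.0, 306.0]]
pawl 0.35 [346. 102.] 97807 [[-125.0, -150.0, 21.0], [-114.0, -4.0, 313.0], [-35.0, 145.0, 376.0]]
sash 0.86 [339. 137.] 56756 [[-130.0, -124.0, 87.0], [-114.0, 0.0, 278.0], [-111.0, 121.0, 346.0]]
```

View pics/w1.png

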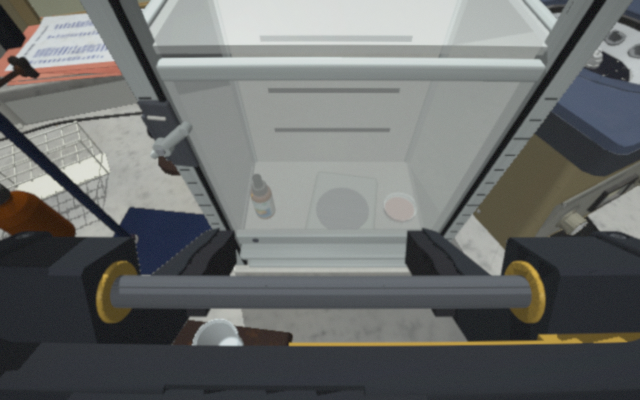

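View: sash in front, bracket with white line near px (155,118), catch finger (172,140), pan (342,208), dropper bottle left (262,197), petri dish right (400,207), lip near row 235–250. I zoom in on the bracket and the lip and fit the panel plane.

Run:
```python
from h import *
im=cv2.imread("pics/w1.png"); d=np.load("w1.npy"); c=cam("wrist"); 
a=cv2.resize(im[85:175,125:215],(540,540),interpolation=cv2.INTER_CUBIC); 
cv2.imwrite("pics/w1z.png",a)
E=enc(); Ei=np.linalg.inv(E)
m=masks_of("wrist","sash")[0]["mask"]; P=cloud(c,m,d); Q=P@Ei[:3,:3].T+Ei[:3,3]
S=Q[(abs(Q[:,0]+114)<6)&(Q[:,2]>110)&(Q[:,2]<320)&(abs(Q[:,1])<110)]
A=np.c_[S[:,1],S[:,2],np.ones(len(S))]; k=np.linalg.lstsq(A,S[:,0],rcond=None)[0]; print("panel x = ",k, len(S))
for z in (100,150,200,250): print(z,[np.percentile(S[abs(S[:,2]-z)<10][:,0],50)])
print("lip-ish",[ (z,np.percentile(Q[abs(Q[:,2]-z)<4][:,1],[.5,99.5]).round(1).tolist()) for z in (90,110,150,200,250,300,335)])
# everything: walls at |y|~147, posts
A=cloud(c,d>0,d)@Ei[:3,:3].T+Ei[:3,3]
for z in (150,200,250,300):
    B=A[(abs(A[:,2]-z)<8)&(A[:,0]>-122)&(A[:,0]<-85)&(abs(A[:,1])<190)]; 
    print(z,[ (lo,np.percentile(B[(B[:,1]>lo)&(B[:,1]<lo+30)][:,0],50).round(1), len(B[(B[:,1]>lo)&(B[:,1]<lo+30)])) for lo in (-180,-150,-120,90,120,150) if ((B[:,1]>lo)&(B[:,1]<lo+30)).sum()>5])
```

```text
panel x =  [-2.04108208e-03  1.61415929e-03 -1.14953109e+02] 32641Traceback (most recent call last):
  File "<stdin>", line 9, in <module>
    return _quantile_unchecked(
        a, q, axis, out, overwrite_input, method, keepdims, weights)
    return _ureduce(a,
                    func=_quantile_ureduce_func,
    ...<5 lines>...
                    overwrite_input=overwrite_input,
                    method=method)
    r = func(a, **kwargs)
    result = _quantile(arr,
                       quantiles=q,
    ...<2 lines>...
                       out=out,
                       weights=wgt)
    slices_having_nans = np.isnan(arr[-1, ...])
                                  ~~~^^^^^^^^^
IndexError: index -1 is out of bounds for axis 0 with size 0
```

View pics/w1z.png

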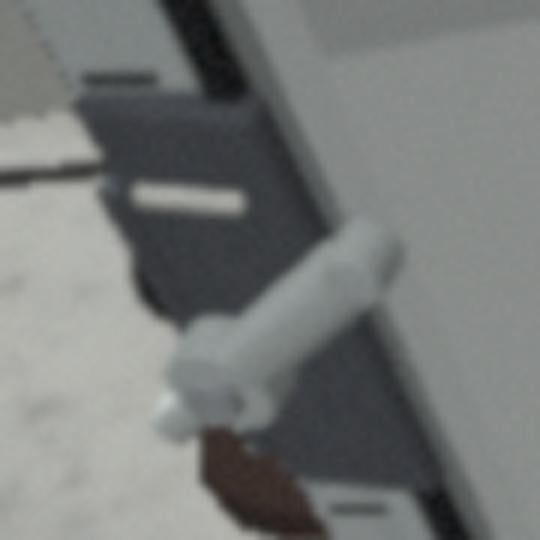

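The zoomed crop shows the white mark at full-frame px (156,118) and the catch finger sloping up to its tip at about (187,124).

Run:
```python
from h import *
d=np.load("w1.npy"); c=cam("wrist"); c=(c[0],c[1],np.load("w1c.npy")); E=enc(); Ei=np.linalg.inv(E)
f=lambda P:P@Ei[:3,:3].T+Ei[:3,3]
for uv in [(150,117),(156,118),(162,118),(187,124),(172,140)]:
    v=np.median(d[uv[1]-1:uv[1]+2,uv[0]-1:uv[0]+2]); print(uv,f(at_d(c,uv,v)).round(1))
r,o=rays(c,[(156.3,118)]); re=r@Ei[:3,:3].T; oe=f(o[None])
for x in (-117,-121,-125): print("mark if plate x",x,(oe+re*((x-oe[0,0])/re[0,0])).round(1))
A=f(cloud(c,d>0,d))
for z in (60,70,80,85,90,100,200,300):
    B=A[(abs(A[:,2]-z)<4)&(A[:,0]>-150)&(A[:,0]<-80)&(abs(A[:,1])<200)]
    print(z,len(B), np.percentile(B,[1,50,99],axis=0).round().tolist() if len(B)>5 else 0)
# sides of panel opening
v=200
for v in (100,150,200):
  print(v,[(u,*f(at_d(c,(u,v),d[v,u]))[0].round().astype(int)) for u in range(130,260,8) if d[v,u]>0])
  print(v,[(u,*f(at_d(c,(u,v),d[v,u]))[0].round().astype(int)) for u in range(430,560,8) if d[v,u]>0])
```

```text
(150, 117) [[-121.2  145.8  306.6]]
(156, 118) [[-121.8  141.3  306.2]]
(162, 118) [[-122.2  136.5  306.5]]
(187, 124) [[-128.2  116.4  305.8]]
(172, 140) [[-130.5  132.4  291.9]]
mark if plate x -117 [[-117.   144.4  302. ]]
mark if plate x -121 [[-121.   141.6  305.4]]
mark if plate x -125 [[-125.   138.9  308.9]]
60 10 [[-120.0, 131.0, 56.0], [-119.0, 134.0, 60.0], [-107.0, 138.0, 64.0]]
70 20 [[-120.0, 130.0, 66.0], [-118.0, 131.0, 70.0], [-109.0, 134.0, 74.0]]
80 255 [[-137.0, -90.0, 78.0], [-136.0, 23.0, 82.0], [-112.0, 132.0, 84.0]]
85 2571 [[-137.0, -92.0, 81.0], [-128.0, 15.0, 87.0], [-117.0, 123.0, 89.0]]
90 2406 [[-136.0, -92.0, 86.0], [-125.0, 16.0, 87.0], [-117.0, 123.0, 93.0]]
100 489 [[-120.0, -152.0, 96.0], [-118.0, 18.0, 101.0], [-116.0, 130.0, 104.0]]
200 1342 [[-120.0, -152.0, 196.0], [-115.0, -2.0, 200.0], [-111.0, 149.0, 204.0]]
300 3372 [[-132.0, -152.0, 296.0], [-114.0, 9.0, 300.0], [-111.0, 151.0, 304.0]]
100 [(130, np.int64(288), np.int64(463), np.int64(9)), (138, np.int64(-117), np.int64(150), np.int64(319)), (146, np.int64(-117), np.int64(145), np.int64(319
[... 4539 characters left out ...]
int64(186)), (462, np.int64(-115), np.int64(-134), np.int64(188)), (470, np.int64(-117), np.int64(-141), np.int64(190)), (478, np.int64(-117), np.int64(-150), np.int64(190)), (486, np.int64(-30), np.int64(-242), np.int64(63)), (494, np.int64(-38), np.int64(-247), np.int64(74)), (502, np.int64(-47), np.int64(-250), np.int64(87)), (510, np.int64(-53), np.int64(-255), np.int64(97)), (518, np.int64(-60), np.int64(-259), np.int64(107)), (526, np.int64(-67), np.int64(-262), np.int64(117)), (534, np.int64(-73), np.int64(-266), np.int64(126)), (542, np.int64(-79), np.int64(-269), np.int64(135)), (550, np.int64(-81), np.int64(-276), np.int64(139)), (558, np.int64(-79), np.int64(-291), np.int64(135))]
```

```bash
cat > kin.py <<'E'
import numpy as np, itertools
from scipy.spatial.transform import Rotation as R
from scipy.optimize import least_squares
S=[([-1.365,0.381,1.2975,0,1.464,-0.215],[224.6,-501.8,263.2],[-3.071,-0.656,0]),
   ([-1.187,-0.184,1.994,0.856,0.894,0.282],[354.6,-210.3,329.7],[2.705,-0.418,1.257])]
def rot(ax,a): return R.from_euler(ax,a).as_matrix()
def chain(q,sg):
    R1=rot("z",q[0]); A=R1@rot("y",q[1]); B=A@rot("y",q[2]); C=B@rot("z",sg[0]*q[3])@rot("y",q[4]); return R1,A,B,C@rot("z",sg[1]*q[5]+sg[2])
if __name__=="__main__":
    for sg in itertools.product([1,-1],[1,-1],[0,np.pi/2,np.pi,-np.pi/2]):
        e=[np.degrees((R.from_matrix(chain(q,sg)[3]).inv()*R.from_rotvec(r)).magnitude()) for q,p,r in S]
        if max(e)<15: print(sg,np.round(e,2))
E
python3 kin.py
```

```text
(1, 1, 1.5707963267948966) [0.02 0.05]
```

```bash
cat >> kin.py <<'E'
sg=(1,1,np.pi/2)
def cols(q):
    R1,A,B,T=chain(q,sg); return np.c_[R1[:,1],[0,0,1],A[:,2],B[:,2],T[:,2]]
M=np.vstack([cols(q) for q,p,r in S]); b=np.hstack([p for q,p,r in S])
K=np.linalg.lstsq(M,b,rcond=None)[0]
lo=np.array([-3.11,-.89,.22,-1.42,.17,-2.88]); hi=np.array([3.11,2.33,2.48,4.56,2.85,2.88])
def ik(p,Rt,q0):
    f=lambda q: np.r_[(cols(q)@K-p)/100,(R.from_matrix(chain(q,sg)[3].T@Rt)).as_rotvec()]
    s=least_squares(f,np.clip(q0,lo+.01,hi-.01),bounds=(lo,hi)); return s.x,np.abs(s.fun).max()
E
cat > t.py <<'E'
from kin import *; from h import enc,tool_R
print(K.round(1),np.abs(M@K-b).max(), np.linalg.svd(M)[1].round(2))
E=enc(); q0=S[1][0]
for t in (0.0,0.3,0.5,0.7):
    for x,z in ((-220,48),(-130,48),(-130,180),(-130,310)):
        p=(E@np.array([x,0,z,1]))[:3]; q,e=ik(p,tool_R(-.307,t),q0); print(t,x,z,q.round(2),round(e,4),(cols(q)[:,:4]@K[:4]).round())
E
python3 t.py
```

```text
[117.7   1.7 560.8 330.7 224.1] 0.5216155059241601 [2.37 1.46 1.4  0.45 0.26]
0.0 -220 48 [-1.39  0.69  2.48  1.49  1.35 -1.53] 0.5689 [ 180. -320.  105.]
0.0 -130 48 [-1.15  0.76  2.48  2.02  1.5  -1.65] 0.2903 [ 253. -275.   78.]
0.0 -130 180 [-1.06  0.4   2.48  2.31  1.33 -1.38] 0.0673 [ 251. -209.  198.]
0.0 -130 310 [-1.05  0.14  2.28  2.26  1.06 -1.03] 0.0 [ 249. -197.  310.]
0.3 -220 48 [-1.24  0.41  2.48  1.7   0.85 -1.11] 0.3754 [ 211. -251.  196.]
0.3 -130 48 [-1.03  0.57  2.48  2.29  1.07 -1.46] 0.1374 [ 271. -225.  146.]
0.3 -130 180 [-1.03  0.28  2.39  2.25  0.94 -1.19] 0.0 [ 259. -200.  246.]
0.3 -130 310 [-1.03  0.06  2.11  1.82  0.71 -0.57] 0.0 [ 259. -200.  376.]
0.5 -220 48 [-1.16  0.36  2.48  1.81  0.68 -1.05] 0.2755 [ 226. -224.  211.]
0.5 -130 48 [-0.99  0.53  2.48  2.39  0.95 -1.46] 0.0172 [ 278. -208.  159.]
0.5 -130 180 [-0.99  0.22  2.27  1.99  0.65 -0.88] 0.0 [ 276. -205.  287.]
0.5 -130 310 [-0.99  0.05  1.98  1.33  0.61 -0.09] 0.0 [ 276. -205.  417.]
0.7 -220 48 [-1.11  0.33  2.48  1.89  0.57 -1.04] 0.1394 [ 236. -207.  218.]
0.7 -130 48 [-0.94  0.45  2.37  2.27  0.64 -1.25] 0.0 [ 300. -213.  192.]
0.7 -130 180 [-0.94  0.19  2.14  1.47  0.47 -0.34] 0.0 [ 300. -213.  324.]
0.7 -130 310 [-0.94  0.06  1.84  0.84  0.66  0.41] 0.0 [ 300. -213.  454.]
```

```bash
cat > t.py <<'E'
from kin import *; from h import *
d=np.load("w1.npy"); p=camera_params("wrist"); Kc=np.array(p["mtx"]); c=(Kc,p["k1"],np.array(p["hand_eye"]))
P=cloud(c,d>0,d); Q=P[(abs(abs(P[:,1])-50)<25)&(abs(P[:,0])<45)&(P[:,2]>-45)&(P[:,2]<60)]
for z in range(-45,60,6):
    B=Q[(Q[:,2]>=z)&(Q[:,2]<z+6)]
    if len(B)>3: print(z,len(B),"x",np.percentile(B[:,0],[2,98]).round(),"|y|",np.percentile(abs(B[:,1]),[2,98]).round())
E=enc(); q0=S[1][0]
for y in (0,-30):
  for t in (0.6,0.7,.9):
    for x,z in ((-230,150),(-170,52),(-165,58),(-143,52),(-143,68),(-143,200),(-143,315)):
        pp=(E@np.array([x,y,z,1]))[:3]; q,e=ik(pp,tool_R(-.307,t),q0); print(y,t,x,z,q.round(2),round(e,4))
E
python3 t.py
```

```text
-45 1326 x [-2. 35.] |y| [50. 68.]
-39 745 x [-8.  7.] |y| [50. 53.]
-33 541 x [-10.   3.] |y| [50. 53.]
-27 502 x [-10.  12.] |y| [47. 61.]
-21 1118 x [-8. 12.] |y| [43. 60.]
-15 655 x [ 5. 12.] |y| [44. 60.]
-9 659 x [ 2. 12.] |y| [44. 59.]
-3 733 x [-1. 12.] |y| [44. 59.]
3 678 x [-4. 12.] |y| [43. 58.]
9 592 x [-7. 12.] |y| [43. 57.]
15 497 x [-7. 11.] |y| [43. 57.]
21 283 x [-7. 11.] |y| [43. 55.]
0 0.6 -230 150 [-1.22  0.11  2.48  1.77  0.72 -0.9 ] 0.0047
0 0.6 -170 52 [-1.04  0.42  2.48  2.21  0.75 -1.31] 0.0656
0 0.6 -165 58 [-1.03  0.42  2.48  2.24  0.77 -1.32] 0.04
0 0.6 -143 52 [-0.99  0.47  2.47  2.34  0.82 -1.39] 0.0
0 0.6 -143 68 [-0.99  0.43  2.44  2.29  0.77 -1.32] 0.0
0 0.6 -143 200 [-0.99  0.15  2.19  1.64  0.55 -0.52] 0.0
0 0.6 -143 315 [-0.99  0.02  1.92  1.06  0.64  0.18] 0.0
0 0.7 -230 150 [-1.17  0.09  2.41  1.6   0.62 -0.68] 0.0
0 0.7 -170 52 [-1.02  0.41  2.47  2.24  0.69 -1.31] 0.0
0 0.7 -165 58 [-1.01  0.4   2.45  2.22  0.67 -1.26] 0.0
0 0.7 -143 52 [-0.97  0.43  2.4   2.25  0.65 -1.26] 0.0
0 0.7 -143 68 [-0.97  0.39  2.37  2.18  0.61 -1.17] 0.0
0 0.7 -143 
[... 1030 characters left out ...]
-30 0.7 -165 58 [-1.08  0.41  2.42  2.11  0.67 -1.21] 0.0
-30 0.7 -143 52 [-1.03  0.44  2.37  2.15  0.65 -1.21] 0.0
-30 0.7 -143 68 [-1.03  0.4   2.35  2.07  0.62 -1.12] 0.0
-30 0.7 -143 200 [-1.03  0.16  2.1   1.32  0.55 -0.22] 0.0
-30 0.7 -143 315 [-1.03  0.06  1.83  0.86  0.73  0.34] 0.0
-30 0.9 -230 150 [-1.16  0.11  2.25  1.06  0.57 -0.14] 0.0
-30 0.9 -170 52 [-1.02  0.37  2.31  1.75  0.43 -0.79] 0.0
-30 0.9 -165 58 [-1.02  0.37  2.29  1.69  0.42 -0.72] 0.0
-30 0.9 -143 52 [-0.98  0.4   2.24  1.71  0.4  -0.7 ] 0.0
-30 0.9 -143 68 [-0.98  0.37  2.21  1.57  0.4  -0.56] 0.0
-30 0.9 -143 200 [-0.98  0.18  1.96  0.77  0.59  0.34] 0.0
-30 0.9 -143 315 [-0.98  0.1   1.68  0.53  0.88  0.66] 0.0
```

```bash
cat > wp.py <<'E'
from h import *
def enc_rows(wps):
    E=enc()
    for x,y,z,t in wps: print((x,y,z,t), row((E@np.array([x,y,z,1]))[:3],tool_R(-.307,t)).round(3).tolist())
E
python3 -c "
from wp import *
enc_rows([(-230,-15,150,.7),(-175,-15,56,.7),(-146,-15,56,.7)])"
```

```text
(-230, -15, 150, 0.7) [-124.496, 34.774, 131.264, 0.0, -0.0, 0.001]
(-175, -15, 56, 0.7) [-160.97, 34.733, 233.883, 0.0, -0.0, 0.001]
(-146, -15, 56, 0.7) [-142.291, 34.74, 256.066, 0.0, -0.0, 0.001]
```

Call:
step_arm(rows="-42 12 44 0 0 0 88;-84 23 88 0 0 0 88;-124 35 131 0 0 0 88;-136 35 165 0 0 0 88;-149 35 200 0 0 0 88;-161 35 234 0 0 0 88;-161 35 234 0 0 0 88;-151 35 245 0 0 0 88;-142 35 256 0 0 0 88;-142 35 256 0 0 0 88")

```text
time: 4.4
eef_pos: [443.5, -274.6, 58.8]
tcp_rot: [2.701, -0.414, 1.262]
contact_force: [-0.7, 0.9, -0.5]
finger_gap: 87.8
grasp_force: 0.0
```

Run:
```python
from wp import *
s=observe(); Ei=np.linalg.inv(enc()); print((Ei@np.r_[s["eef_pos"],1]).round(1),s["joint_pos"].round(2),s["contact_force"].round(1))
enc_rows([(-146,-15,z,.7) for z in (68,80,200,300)])
c=cam("wrist"); im,d=read_camera("wrist"); cv2.imwrite("pics/w2.png",im)
```

```text
[-145.6  -15.3   58.8    1. ] [-1.01  0.62  2.17  2.16  0.63 -1.19] [-0.7  0.9 -0.5]
(-146, -15, 68, 0.7) [6.796, -0.307, -6.147, 0.001, -0.004, 0.003]
(-146, -15, 80, 0.7) [16.004, -0.269, -13.843, 0.001, -0.004, 0.003]
(-146, -15, 200, 0.7) [108.077, 0.113, -90.8, 0.001, -0.004, 0.003]
(-146, -15, 300, 0.7) [184.804, 0.431, -154.931, 0.001, -0.004, 0.003]
```

View pics/w2.png

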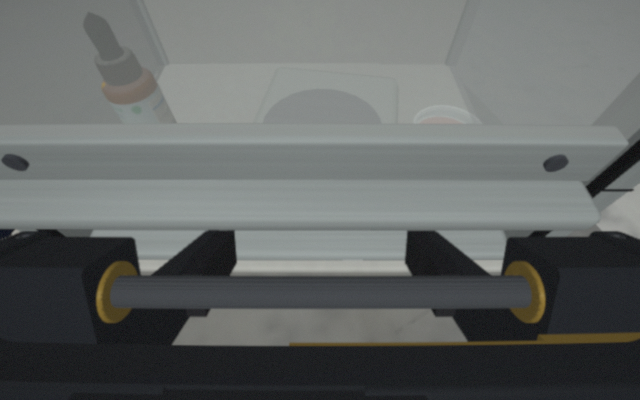

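The picture shows the fingertips hidden under the lip's front edge (row ~230). Now the push upward.

Call:
step_arm(rows="7 0 -6 0 0 0 88;14 0 -12 0 0 0 88;23 0 -19 0 0 0 88;32 0 -27 0 0 0 88;41 0 -35 0 0 0 88;51 0 -43 0 0 0 88;61 0 -51 0 0 0 88;71 0 -60 0 0 0 88;82 0 -68 0 0 0 88;92 0 -77 0 0 0 88")

```text
time: 5.7
eef_pos: [441.8, -273.7, 176.4]
tcp_rot: [2.705, -0.42, 1.254]
contact_force: [-1.7, -0.1, -3.7]
finger_gap: 88.4
grasp_force: 1.9
```

Call:
step_arm(rows="10 0 -9 0 0 0 88;21 0 -17 0 0 0 88;31 0 -26 0 0 0 88;40 0 -34 0 0 0 88;48 0 -41 0 0 0 88;56 0 -47 0 0 0 88;61 0 -51 0 0 0 88;65 0 -54 0 0 0 88;65 0 -54 0 0 0 88")

```text
time: 6.82
eef_pos: [442.3, -273.7, 260.5]
tcp_rot: [2.705, -0.419, 1.254]
contact_force: [-6.4, 0.3, -1.9]
finger_gap: 87.6
grasp_force: 2.8
```

```bash
cat > lip.py <<'E'
from wp import *
s=observe(); E=enc(); Ei=np.linalg.inv(E); f=lambda P:P@Ei[:3,:3].T+Ei[:3,3]
print((Ei@np.r_[s["eef_pos"],1]).round(1),s["joint_pos"].round(2),s["contact_force"].round(1),s["time"])
for n in ("wrist","top","scene"):
    c=cam(n); im,d=read_camera(n); cv2.imwrite(f"pics/{n}_l.png",im); A=f(cloud(c,d>0,d))
    B=A[(abs(A[:,0]+127)<8)&(abs(A[:,1])<110)&(A[:,2]>80)&(A[:,2]<360)]
    C=A[(abs(A[:,0]+114)<6)&(abs(A[:,1])<110)&(A[:,2]>400)&(A[:,2]<700)]
    h,e=np.histogram(B[:,2],bins=range(80,364,4)); i=h.argsort()[::-1][:5]; print(n,"lip z hist",[(int(e[k]),int(h[k])) for k in i],"panel top",np.percentile(C[:,2],[99,99.8]).round() if len(C)>20 else 0)
E
python3 lip.py
```

```text
[-147.1  -14.8  260.5    1. ] [-1.01  0.14  1.92  1.03  0.61  0.13] [-6.4  0.3 -1.9] 6.825
wrist lip z hist [(276, 15205), (272, 1336), (260, 143), (288, 139), (244, 76)] panel top 0
top lip z hist [(276, 178), (272, 152), (280, 29), (296, 18), (288, 18)] panel top [618. 621.]
scene lip z hist [(276, 98), (272, 76), (280, 15), (268, 9), (296, 1)] panel top [621. 623.]
```

Call:
step_arm(rows="6 0 -5 0 0 0 88;12 0 -10 0 0 0 88;18 0 -15 0 0 0 88;24 0 -20 0 0 0 88;29 0 -24 0 0 0 88;33 0 -28 0 0 0 88;37 0 -31 0 0 0 88;37 0 -31 0 0 0 88")

```text
time: 7.98
eef_pos: [442.7, -273.8, 308.6]
tcp_rot: [2.706, -0.419, 1.255]
contact_force: [-8.4, 1.4, -1.2]
finger_gap: 88.0
grasp_force: 3.4
```

```bash
cat >> lip.py <<'E'
    B=B[(B[:,2]>e[i[0]]-6)&(B[:,2]<e[i[0]]+9)]; print("   lip top median",np.median(B[:,2]).round(1))
E
python3 lip.py
```

```text
[-146.7  -14.8  308.6    1. ] [-1.01  0.07  1.83  0.86  0.7   0.34] [-8.4  1.4 -1.2] 7.975
wrist lip z hist [(324, 15966), (320, 671), (336, 140), (308, 110), (292, 77)] panel top [405. 405.]
   lip top median 325.3
top lip z hist [(324, 209), (320, 100), (328, 23), (340, 22), (336, 22)] panel top [617. 620.]
   lip top median 325.0
scene lip z hist [(324, 109), (320, 80), (328, 18), (316, 11), (336, 1)] panel top [622. 623.]
   lip top median 324.5
```

View pics/wrist_l.png

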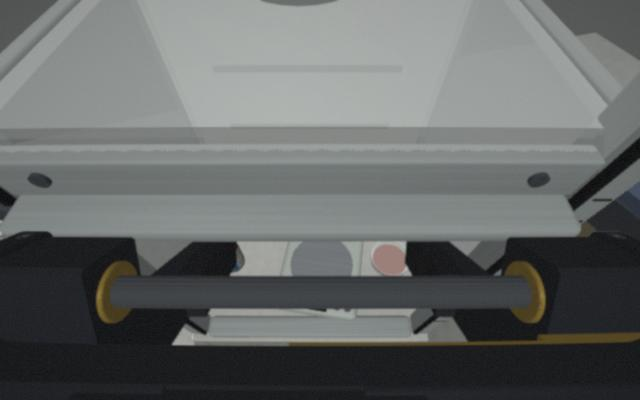

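The lip's top is at 325 mm (underside 313, about 7 past the mark); the pan shows clear at (322,260). I go 7 mm higher, then lower gently.

Call:
step_arm(rows="3 0 -2.5 0 0 0 88;5.5 0 -4.5 0 0 0 88;5.5 0 -4.5 0 0 0 88;5.5 0 -4.5 0 0 0 88;2.5 0 -2 0 0 0 88;-0.5 0 0.5 0 0 0 88;-3.5 0 3 0 0 0 88;-6.5 0 5.5 0 0 0 88;-9.5 0 8 0 0 0 88;-9.5 0 8 0 0 0 88")

```text
time: 9.38
eef_pos: [444.1, -274.6, 296.7]
tcp_rot: [2.704, -0.418, 1.258]
contact_force: [-0.7, -0.2, -0.2]
finger_gap: 88.2
grasp_force: 0.0
```

```bash
python3 lip.py
```

```text
[-145.1  -15.2  296.7    1. ] [-1.01  0.09  1.85  0.9   0.68  0.29] [-0.7 -0.2 -0.2] 9.375
wrist lip z hist [(316, 17107), (312, 505), (296, 186), (300, 180), (328, 137)] panel top 0
   lip top median 317.5
top lip z hist [(316, 225), (312, 103), (320, 32), (328, 18), (336, 16)] panel top [617. 621.]
   lip top median 317.1
scene lip z hist [(316, 119), (312, 66), (320, 26), (308, 5), (324, 2)] panel top [621. 623.]
   lip top median 317.4
```

The sash rests on the catch: underside ≈305.4 mm (mark ≈306), tool force zero with the fingers 4 mm clear. Now back out, and locate the pan and its neighbours from the earlier view.

```bash
cat > t2.py <<'E'
from wp import *
c=cam("wrist"); c=(c[0],c[1],np.load("w1c.npy")); Ei=np.linalg.inv(enc()); f=lambda P:(P@Ei[:3,:3].T+Ei[:3,3]).round(0)
for n,uv,z in [("pan",(342,208),40),("panL",(316,208),40),("panR",(369,208),40),("panF",(342,229),40),("panB",(342,188),40),("petri",(400,206),23),("drop base",(265,217),8),("drop top",(257,178),110)]: print(n,f(at_z(c,uv,z)))
enc_rows([(-146,-15,280,.7),(-240,-15,280,.7),(-250,60,330,.7)])
E
python3 t2.py
```

```text
pan [[-30. -17.  40.]]
panL [[-30.  25.  40.]]
panR [[-30. -61.  40.]]
panF [[-69. -15.  40.]]
panB [[ 10. -18.  40.]]
petri [[ -15. -117.   23.]]
drop base [[-28. 113.   8.]]
drop top [[-24. 110. 110.]]
(-146, -15, 280, 0.7) [-13.684, -0.206, 9.994, 0.001, -0.001, 0.001]
(-240, -15, 280, 0.7) [-74.199, -0.209, -61.935, 0.001, -0.001, 0.001]
(-250, 60, 330, 0.7) [-42.322, -75.163, -101.82, 0.001, -0.001, 0.001]
```

```bash
python3 - <<'E'
s=open("kin.py").read()
s=s.replace("""1.257])]""","""1.257]),
   ([-1.01,0.62,2.17,2.16,0.63,-1.19],[443.5,-274.6,58.8],[2.701,-.414,1.262]),
   ([-1.01,0.14,1.92,1.03,0.61,0.13],[442.3,-273.7,260.5],[2.705,-.419,1.254]),
   ([-1.01,0.09,1.85,0.9,0.68,0.29],[444.1,-274.6,296.7],[2.704,-.418,1.258])]""",1)
open("kin.py","w").write(s)
E
cat > t.py <<'E'
from kin import *; from h import enc,tool_R
print(K.round(1),np.abs(M@K-b).max())
def chk(name,p,az,t,q0):
    q,e=ik(np.array(p),tool_R(az,t),q0); print(name,np.round(p),q.round(2),round(e,4)); return q
E=enc(); q=S[-1][0]; W=lambda *a:(E@np.array([*a,1.]))[:3]
q=chk("retreat",W(-240,-15,280),-.307,.7,q)
cup=np.array([593,228,56.])
for t in (.6,.75):
    for az in (.1,.25):
        h=np.array([np.cos(az),np.sin(az),0]); qq=q
        qq=chk("mid",[400,0,260],(az-.307)/2,t,q)
        for b,z in ((170,180),(110,56),(0,56),(0,150),(200,150)): qq=chk(f"cup {t} {az} back{b}",cup-h*(b+6*np.cos(t))+[0,0,z-56+6*np.sin(t)],az,t,qq)
    qq=chk("mid",[390,0,200],-.1,t,qq)
    for x,z in ((-230,130),(-180,130),(-30,115),(-30,96)): qq=chk(f"enc",W(x-6*np.cos(t),-17,z+6*np.sin(t)),-.307,t,qq)
E
python3 t.py
```

```text
[131.2  99.3 448.1 333.2 193.8] 41.347213213527425
retreat [ 354. -246.  280.] [-1.22 -0.09  2.1   1.    0.8   0.05] 0.0
mid [400   0 260] [-0.51 -0.19  2.29  1.28  0.34  0.08] 0.0
cup 0.6 0.1 back170 [419. 211. 183.] [ 0.23  0.17  2.24  3.56  0.26 -1.91] 0.0
cup 0.6 0.1 back110 [479. 217.  59.] [ 0.21  0.55  2.23  3.29  0.61 -1.64] 0.0
cup 0.6 0.1 back0 [588. 228.  59.] [ 0.18  0.67  1.9   3.31  0.4  -1.68] 0.0
cup 0.6 0.1 back0 [588. 228. 153.] [ 0.18  0.51  1.82  3.55  0.17 -1.93] 0.0017
cup 0.6 0.1 back200 [389. 208. 153.] [ 0.24  0.19  2.36  3.45  0.39 -1.78] 0.0
mid [400   0 260] [-0.56 -0.19  2.3   1.28  0.45 -0.  ] 0.0
cup 0.6 0.25 back170 [423. 185. 183.] [ 0.05  0.13  2.3   2.54  0.29 -1.1 ] 0.0
cup 0.6 0.25 back110 [482. 200.  59.] [ 0.09  0.54  2.27  2.92  0.64 -1.48] 0.0
cup 0.6 0.25 back0 [588. 227.  59.] [ 0.13  0.67  1.92  2.89  0.42 -1.41] 0.0
cup 0.6 0.25 back0 [588. 227. 153.] [ 0.13  0.49  1.84  2.57  0.19 -1.08] 0.0
cup 0.6 0.25 back200 [394. 177. 153.] [ 0.03  0.14  2.43  2.68  0.43 -1.28] 0.0
mid [390   0 200] [-0.53 -0.1   2.46  1.93  0.38 -0.64] 0.0
enc [ 358
[... 810 characters left out ...]
24. 185. 184.] [ 0.05  0.12  2.21  1.54  0.17 -0.11] 0.0223
cup 0.75 0.25 back110 [482. 200.  60.] [ 0.09  0.5   2.19  2.83  0.38 -1.39] 0.0
cup 0.75 0.25 back0 [589. 227.  60.] [ 0.13  0.65  1.84  2.65  0.19 -1.17] 0.0
cup 0.75 0.25 back0 [589. 227. 154.] [0.12 0.49 1.74 0.74 0.17 0.75] 0.0274
cup 0.75 0.25 back200 [395. 177. 154.] [ 0.04  0.12  2.34  2.26  0.2  -0.84] 0.0
mid [390   0 200] [-0.5  -0.1   2.36  1.25  0.3   0.05] 0.0
enc [ 358. -249.  134.] [-1.19  0.19  2.34  1.55  0.6  -0.67] 0.0
enc [ 406. -264.  134.] [-1.07  0.27  2.21  1.58  0.53 -0.59] 0.0
enc [ 549. -310.  119.] [-0.84  0.55  1.78  1.42  0.39 -0.22] 0.0
enc [ 549. -310.  100.] [-0.84  0.58  1.8   1.54  0.38 -0.35] 0.0
```

Call:
step_arm(rows="-7 0 5 0 0 0 88;-14 0 10 0 0 0 88;-30 0 -8 0 0 0 88;-52 0 -35 0 0 0 88;-74 0 -62 0 0 0 88;-74 0 -62 0 0 0 88")

```text
time: 10.28
eef_pos: [352.6, -245.8, 279.7]
tcp_rot: [2.703, -0.421, 1.258]
contact_force: [0.4, -0.0, -0.3]
finger_gap: 88.1
grasp_force: 0.0
```

```bash
cat > t3.py <<'E'
from kin import *; from h import observe
s=observe(); print(s["joint_pos"].round(4).tolist(),s["eef_pos"].round(2).tolist(),s["tcp_rot"].round(4).tolist())
S=S+[(s["joint_pos"],s["eef_pos"],s["tcp_rot"])]
for q,p,r in S:
    R1,A,B,T=chain(q,sg); print("rot err deg",np.degrees((R.from_matrix(T).inv()*R.from_rotvec(r)).magnitude()).round(2), end=" ")
def colsx(q,opt):
    R1,A,B,T=chain(q,sg); C=B@rot("z",q[3]); D=C@rot("y",q[4])
    d=dict(e=R1[:,1],h=np.array([0,0,1]),L2=A[:,2],L3=B[:,2],L6=T[:,2],a1=R1[:,0],a3=B[:,0],cy=C[:,1],dx=D[:,0],a2=A[:,0],tx=T[:,0],ty=T[:,1])
    return np.array([d[o] for o in opt]).T
b=np.hstack([p for q,p,r in S])
for ex in ([],["cy"],["a3"],["a1"],["a3","cy"],["a1","a3"],["dx"],["dx","a3"],["cy","dx"]):
    o=["e","h","L2","L3","L6"]+ex; M=np.vstack([colsx(q,o) for q,p,r in S]); k,res,_,sv=np.linalg.lstsq(M,b,rcond=None); print(ex,k.round(1),np.abs(M@k-b).max().round(2),sv[-1].round(3))
E
python3 t3.py
```

```text
[-1.2476, -0.058, 2.0654, 1.0044, 0.8195, 0.0291] [352.63, -245.84, 279.69] [2.7029, -0.4213, 1.2576]
rot err deg 0.02 rot err deg 0.05 rot err deg 0.47 rot err deg 0.15 rot err deg 0.31 rot err deg 0.0 [] [132.8  90.1 454.9 329.5 192.5] 42.82 0.45
['cy'] [136.6  92.7 464.5 329.8 198.3 -13.9] 36.98 0.448
['a3'] [117.7 130.8 538.1 350.2 226.2 104.2] 1.17 0.423
['a1'] [139.4  84.2 441.5 310.4 177.5  26.4] 41.79 0.393
['a3', 'cy'] [118.  130.7 538.2 350.1 226.3 103.7  -0.9] 1.16 0.422
['a1', 'a3'] [118.3 130.2 536.7 348.7 224.9   2.  103.8] 1.04 0.307
['dx'] [134.8  87.4 456.9 322.2 195.6  -6.7] 43.03 0.389
['dx', 'a3'] [117.1 131.7 537.6 352.6 225.2   2.1 104.5] 0.95 0.389
['cy', 'dx'] [150.9  79.7 484.3 289.  220.8 -25.6 -37.6] 33.23 0.304
```

```bash
python3 - <<'E'
s=open("kin.py").read()
s=s.replace("B[:,2],T[:,2]]","B[:,2],T[:,2],B[:,0]]").replace("1.254]),\n   ([-1.01,0.09","1.254]),\n   ([-1.2476,-0.058,2.0654,1.0044,0.8195,0.0291],[352.63,-245.84,279.69],[2.7029,-0.4213,1.2576]),\n   ([-1.01,0.09")
open("kin.py","w").write(s)
E
cat > t.py <<'E'
from kin import *; from h import enc,tool_R
print(K.round(1),np.abs(M@K-b).max())
def chk(name,p,az,t,q0):
    q,e=ik(np.array(p,float),tool_R(az,t),q0); print(name,np.round(p),q.round(2),round(e,4),"" if e<1e-3 else "<<<<"); return q
if __name__=="__main__":
  E=enc(); q=S[-2][0]; W=lambda *a:(E@np.array([*a,1.]))[:3]
  cup=np.array([593,228,56.])
  for t in (.45,.6):
    for az in (0,.2,.4):
        h=np.array([np.cos(az),np.sin(az),0]); qq=q
        qq=chk("mid",[390,-100,280],-.15,t,q)
        qq=chk("mid",[400,50,280],az,t,qq)
        for b_,z in ((170,180),(110,56),(0,56),(0,120),(170,150)): qq=chk(f"cup {t} {az} back{b_}",cup-h*(b_+6*np.cos(t))+[0,0,z-56+6*np.sin(t)],az,t,qq)
    qq=chk("mid",[390,0,200],-.1,t,qq)
    for x,z in ((-230,130),(-180,130),(-30,115),(-30,96)): qq=chk(f"enc",W(x-6*np.cos(t),-17,z+6*np.sin(t)),-.307,t,qq)
E
python3 t.py
```

```text
[117.7 130.8 538.1 350.2 226.2 104.2] 1.16981639775031
mid [ 390 -100  280] [-0.98 -0.12  2.3   1.56  0.73 -0.43] 0.0 
mid [400  50 280] [-0.37 -0.11  2.3   1.95  0.36 -0.56] 0.0 
cup 0.45 0 back170 [418. 228. 183.] [ 0.43  0.37  2.22  3.82  0.64 -1.95] 0.0 
cup 0.45 0 back110 [478. 228.  59.] [ 0.36  0.76  2.19  3.54  0.94 -1.65] 0.0 
cup 0.45 0 back0 [588. 228.  59.] [ 0.27  0.77  1.93  3.52  0.7  -1.75] 0.0 
cup 0.45 0 back0 [588. 228. 123.] [ 0.27  0.62  1.9   3.62  0.54 -1.87] 0.0 
cup 0.45 0 back170 [418. 228. 153.] [ 0.43  0.46  2.25  3.73  0.74 -1.83] 0.0 
mid [ 390 -100  280] [-0.98 -0.12  2.3   1.56  0.73 -0.43] 0.0 
mid [400  50 280] [-0.58 -0.12  2.3   1.59  0.69 -0.43] 0.0 
cup 0.45 0.2 back170 [421. 193. 183.] [ 0.15  0.33  2.34  3.07  0.65 -1.53] 0.0 
cup 0.45 0.2 back110 [480. 205.  59.] [ 0.16  0.78  2.28  3.1   1.04 -1.57] 0.0 
cup 0.45 0.2 back0 [588. 227.  59.] [ 0.17  0.76  1.97  3.1   0.72 -1.55] 0.0 
cup 0.45 0.2 back0 [588. 227. 123.] [ 0.17  0.61  1.95  3.09  0.54 -1.54] 0.0 
cup 0.45 0.2 back170 [421. 193. 153.] [ 0.15  0.45  2.38  3.08  0.81 -1.55] 0.0 
mid
[... 2039 characters left out ...]
2. 160. 183.] [-0.12  0.23  2.27  2.1   0.5  -0.9 ] 0.0 
cup 0.6 0.4 back110 [487. 183.  59.] [-0.02  0.67  2.24  2.63  0.77 -1.44] 0.0 
cup 0.6 0.4 back0 [588. 226.  59.] [ 0.08  0.7   1.93  2.58  0.5  -1.24] 0.0 
cup 0.6 0.4 back0 [588. 226. 123.] [ 0.08  0.56  1.89  2.33  0.36 -0.98] 0.0 
cup 0.6 0.4 back170 [432. 160. 153.] [-0.12  0.33  2.32  2.3   0.58 -1.14] 0.0 
mid [390   0 200] [-0.52  0.06  2.41  2.2   0.43 -0.92] 0.0 
enc [ 358. -249.  133.] [-1.28  0.4   2.38  1.9   0.81 -1.16] 0.0 
enc [ 406. -264.  133.] [-1.13  0.43  2.25  1.96  0.71 -1.05] 0.0 
enc [ 549. -310.  118.] [-0.86  0.57  1.88  1.97  0.49 -0.78] 0.0 
enc [ 549. -310.   99.] [-0.86  0.61  1.89  2.05  0.52 -0.88] 0.0
```

```bash
cat >> wp.py <<'E'
def w_rows(wps):
    for p,az,t in wps: print(p,az,t, row(p,tool_R(az,t)).round(3).tolist())
E
python3 -c "
from wp import *
w_rows([((370,-170,280),-.22,.65),((385,-90,280),-.12,.6),((400,0,280),0,.55),((405,60,265),.1,.5),((415,130,235),.15,.5),((421,193,190),.2,.5)])"
```

```text
(370, -170, 280) -0.22 0.65 [-3.944, -77.524, -5.253, 0.07, 0.05, -0.055]
(385, -90, 280) -0.12 0.6 [-10.397, -158.291, -13.002, 0.151, 0.099, -0.114]
(400, 0, 280) 0 0.55 [-18.808, -248.582, -23.086, 0.252, 0.149, -0.181]
(405, 60, 265) 0.1 0.5 [-38.959, -307.263, -23.791, 0.339, 0.197, -0.231]
(415, 130, 235) 0.15 0.5 [-69.474, -377.002, -13.529, 0.38, 0.196, -0.259]
(421, 193, 190) 0.2 0.5 [-112.549, -438.865, 5.114, 0.422, 0.196, -0.288]
```

Call:
step_arm(rows="-2 -39 -3 0.03 0.02 -0.03 88;-4 -78 -5 0.07 0.05 -0.055 88;-7 -118 -9 0.11 0.075 -0.085 88;-10 -158 -13 0.151 0.1 -0.114 88;-15 -204 -18 0.2 0.125 -0.15 88;-19 -249 -23 0.252 0.149 -0.181 88;-39 -307 -24 0.34 0.197 -0.231 88;-70 -360 -14 0.38 0.197 -0.259 88;-113 -410 5 0.42 0.197 -0.288 88;-113 -439 5 0.422 0.196 -0.288 88")

```text
time: 11.52
eef_pos: [418.3, 133.7, 225.6]
tcp_rot: [-2.586, -0.245, -1.561]
contact_force: [0.1, -0.0, 0.4]
finger_gap: 88.2
grasp_force: 0.0
```

Call:
step_arm(rows="0 0 0 0 0 0 88;0 0 0 0 0 0 88;0 0 0 0 0 0 88")

```text
time: 11.9
eef_pos: [418.2, 131.7, 227.5]
tcp_rot: [-2.584, -0.243, -1.567]
contact_force: [-0.7, 0.2, 0.6]
finger_gap: 87.8
grasp_force: 0.0
```

```bash
cat > cup.py <<'E'
from wp import *
s=observe(); print(s["joint_pos"].round(3),s["eef_pos"].round(1),s["time"])
c=cam("wrist"); im,d=read_camera("wrist"); cv2.imwrite("pics/cup.png",im); np.save("cupd.npy",d)
for nm,zt in (("sample_cup",62),("amber_bottle",136),("beaker",74)):
    for m in masks_of("wrist",nm)[:1]:
        Q=cloud(c,m["mask"],d); print(nm,round(m["conf"],2),m["xy"],np.percentile(Q,[1,50,99],axis=0).round().tolist()); T=Q[abs(Q[:,2]-zt)<4]
        if len(T)>5:
            (x,y),r=cv2.minEnclosingCircle(T[:,:2].astype(np.float32)); print("  top circle",round(x,1),round(y,1),round(r,1),len(T),np.median(T[:,2]).round(1),T[:,:2].mean(0).round(1), np.percentile(T,[1,99],axis=0).mean(0).round(1))
E
python3 cup.py
```

```text
[-0.117  0.109  2.319  2.453  0.449 -1.07 ] [418.2 131.7 227.5] 11.9
sample_cup 0.7 [276.4, 227.5] [[565.0, 198.0, 6.0], [580.0, 222.0, 62.0], [619.0, 254.0, 64.0]]
  top circle 593.4 227.0 30.0 1335 62.3 [590.7 226.2] [592.5 226.5  61.2]
amber_bottle 0.8 [337.9, 186.9] [[633.0, 129.0, 5.0], [643.0, 156.0, 85.0], [674.0, 186.0, 137.0]]
  top circle 663.1 158.7 15.7 312 135.9 [661.1 158. ] [663.  157.9 134.5]
beaker 0.79 [234.1, 183.7] [[640.0, 289.0, 3.0], [658.0, 316.0, 52.0], [704.0, 369.0, 75.0]]
  top circle 666.8 319.2 33.8 306 72.8 [672.2 323.4] [668.4 317.6  72.8]
```

View pics/cup.png

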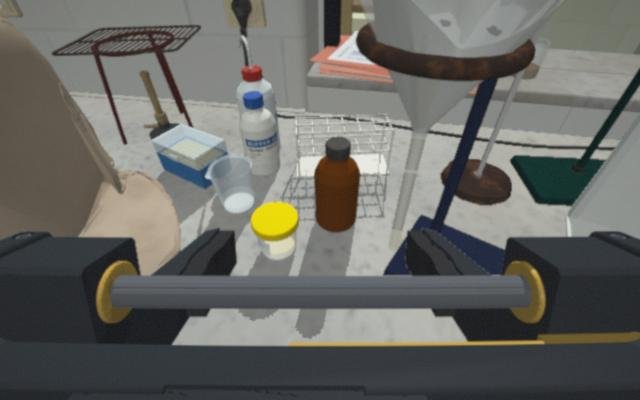

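```bash
cat > t4.py <<'E'
from wp import *
from t import chk,S
c=cam("wrist"); d=np.load("cupd.npy"); P=cloud(c,d>0,d); s=observe()
for x in range(400,680,40):
    B=P[(P[:,0]>x)&(P[:,0]<x+40)&(P[:,2]>25)&(P[:,1]>270)&(P[:,1]<500)]
    if len(B): print("left obstacle",x,B[:,1].min().round(),B[:,2].max().round(),len(B))
cup=np.array([593.2,227,55.5]); az=.2;t=.5; h=np.array([np.cos(az),np.sin(az),0])
g=lambda b,z: tuple((cup-h*(b+6*np.cos(t))+[0,0,z-55.5+6*np.sin(t)]).round(1))
q=s["joint_pos"]
W=[((420,165,190),.2,.5)]+[(g(b,z),az,t) for b,z in ((165,140),(110,70),(90,57),(0,56))]
for w in W: q=chk("",w[0],w[1],w[2],q)
w_rows(W)
E
python3 t4.py
```

```text
[117.7 130.8 538.1 350.2 226.2 104.2] 1.16981639775031
left obstacle 480 497.0 56.0 4
left obstacle 520 493.0 94.0 687
left obstacle 560 498.0 88.0 38
left obstacle 600 307.0 75.0 27
left obstacle 640 287.0 76.0 1133
 [420 165 190] [ 0.03  0.25  2.34  2.85  0.53 -1.4 ] 0.0 
 [426. 193. 143.] [ 0.15  0.45  2.35  3.07  0.73 -1.54] 0.0 
 [480. 204.  73.] [ 0.16  0.69  2.26  3.09  0.88 -1.56] 0.0 
 [500. 208.  60.] [ 0.16  0.73  2.21  3.1   0.86 -1.56] 0.0 
 [588. 226.  59.] [ 0.17  0.74  1.96  3.1   0.63 -1.55] 0.0 
(420, 165, 190) 0.2 0.5 [-29.641, -31.682, 24.753, 0.0, -0.02, -0.013]
(np.float64(426.3), np.float64(193.2), np.float64(142.9)) 0.2 0.5 [-66.318, -57.62, 56.93, 0.0, -0.02, -0.013]
(np.float64(480.2), np.float64(204.1), np.float64(72.9)) 0.2 0.5 [-103.032, -57.161, 138.022, 0.0, -0.02, -0.013]
(np.float64(499.8), np.float64(208.1), np.float64(59.9)) 0.2 0.5 [-105.332, -57.166, 161.768, 0.0, -0.02, -0.013]
(np.float64(588.0), np.float64(226.0), np.float64(58.9)) 0.2 0.5 [-64.684, -57.725, 242.068, 0.0, -0.02, -0.013]
```

The picture shows the yellow lid at (275,222), the beaker behind-left (232,183), the bottle behind-right (338,187); the lid circle radius fits 30.0 mm and the cup centre is (593,227).

Call:
step_arm(rows="-15 -16 12 0 -0.01 -0.006 88;-30 -32 25 0 -0.02 -0.013 88;-48 -45 41 0 -0.02 -0.013 88;-66 -58 57 0 -0.02 -0.013 88;-85 -57 97 0 -0.02 -0.013 88;-103 -57 138 0 -0.02 -0.013 88;-105 -57 162 0 -0.02 -0.013 88;-105 -57 162 0 -0.02 -0.013 88;-105 -57 162 0 -0.02 -0.013 88;-105 -57 162 0 -0.02 -0.013 88")

```text
time: 13.35
eef_pos: [499.3, 208.6, 60.5]
tcp_rot: [-2.604, -0.263, -1.545]
contact_force: [0.2, 0.4, 0.3]
finger_gap: 88.1
grasp_force: 0.0
```

```bash
sed -i 's/^w_rows(W)/w_rows(W[-1:])/;s/^for w in W.*//' t4.py; python3 cup.py; python3 t4.py
```

```text
[ 0.162  0.722  2.205  3.097  0.857 -1.56 ] [499.3 208.6  60.5] 13.35
sample_cup 0.69 [319.3, 168.5] [[565.0, 199.0, 1.0], [577.0, 224.0, 60.0], [640.0, 256.0, 63.0]]
  top circle 593.9 227.0 30.4 4034 62.4 [589.2 226.1] [592.9 226.6  60.9]
amber_bottle 0.67 [426.4, 94.2] [[634.0, 132.0, 6.0], [642.0, 161.0, 81.0], [663.0, 189.0, 136.0]]
  top circle 660.9 159.4 15.7 493 134.6 [653.3 159.1] [655.8 159.3 134.3]
beaker 0.75 [240.8, 103.8] [[641.0, 289.0, 4.0], [650.0, 312.0, 55.0], [699.0, 345.0, 75.0]]
  top circle 668.1 320.4 34.5 965 72.7 [669.4 320.2] [669.2 317.4  72.8]
[117.7 130.8 538.1 350.2 226.2 104.2] 1.16981639775031
left obstacle 400 270.0 108.0 49
left obstacle 440 270.0 120.0 1271
left obstacle 600 312.0 75.0 54
left obstacle 640 286.0 76.0 3580
(np.float64(588.0), np.float64(226.0), np.float64(58.9)) 0.2 0.5 [42.019, 0.673, 79.559, -0.001, -0.0, 0.001]
```

Call:
step_arm(rows="10 0 19 0 0 0 88;20 0.5 38 0 0 0 88;29 0.5 55 0 0 0 88;36 0.5 68 0 0 0 88;42 0.5 80 0 0 0 88;42 0.5 80 0 0 0 88;42 0.5 80 0 0 0 40;42 0.5 80 0 0 0 40;42 0.5 80 0 0 0 40;42 0.5 80 0 0 0 40")

```text
time: 14.8
eef_pos: [588.4, 226.2, 58.2]
tcp_rot: [-2.605, -0.263, -1.544]
contact_force: [-1.0, -0.2, 0.1]
finger_gap: 57.5
grasp_force: 29.6
```

Call:
step_arm(rows="0 0 0 0 0 0 40;0 0 0 0 0 0 40;0 0 0 0 0 0 40")

```text
time: 15.18
eef_pos: [588.5, 226.3, 58.2]
tcp_rot: [-2.604, -0.263, -1.544]
contact_force: [-0.2, -0.4, 0.0]
finger_gap: 57.1
grasp_force: 29.6
```

```bash
cat > t5.py <<'E'
from wp import *
from t import chk
s=observe(); print(s["joint_pos"].round(3),s["eef_pos"].round(1),s["grasp_force"],s["finger_gap"])
E=enc(); Wf=lambda *a:tuple((E@np.array([*a,1.]))[:3].round(1))
q=s["joint_pos"]; x,y,z=s["eef_pos"]; h=np.array([np.cos(.2),np.sin(.2)])
B=lambda b,zz:(round(x-b*h[0],1),round(y-b*h[1],1),zz)
Wp=[((x,y,z+12),.2,.5),(B(60,100),.2,.5),(B(120,150),.2,.5),(B(170,190),.2,.5),((412,125,215),.13,.5),((405,60,230),.05,.5),((395,-20,240),-.03,.55),((380,-110,240),-.15,.6),((368,-190,215),-.25,.6),(Wf(-225,-17,175),-.307,.6),(Wf(-190,-17,135),-.307,.6)]
for w in Wp: q=chk("",w[0],w[1],w[2],q)
w_rows(Wp)
E
python3 t5.py
```

```text
[117.7 130.8 538.1 350.2 226.2 104.2] 1.16981639775031
[ 0.17   0.739  1.955  3.094  0.623 -1.548] [588.5 226.3  58.2] 29.552722482330864 57.144936356127396
 [589. 226.  70.] [ 0.17  0.71  1.95  3.09  0.6  -1.55] 0.0 
 [530. 214. 100.] [ 0.16  0.61  2.1   3.09  0.65 -1.55] 0.0 
 [471. 202. 150.] [ 0.16  0.44  2.22  3.07  0.59 -1.54] 0.0 
 [422. 192. 190.] [ 0.15  0.27  2.29  3.05  0.5  -1.51] 0.0 
 [412 125 215] [-0.09  0.14  2.34  2.68  0.44 -1.26] 0.0 
 [405  60 230] [-0.35  0.04  2.37  2.26  0.46 -0.94] 0.0 
 [395 -20 240] [-0.69 -0.05  2.35  1.67  0.55 -0.51] 0.0 
 [ 380 -110  240] [-0.99 -0.06  2.31  1.42  0.67 -0.36] 0.0 
 [ 368 -190  215] [-1.18  0.07  2.31  1.52  0.72 -0.58] 0.0 
 [ 367. -252.  175.] [-1.25  0.26  2.29  1.7   0.74 -0.83] 0.0 
 [ 401. -263.  135.] [-1.15  0.42  2.26  1.95  0.72 -1.05] 0.0 
(np.float64(588.5189491211463), np.float64(226.2545147245442), np.float64(70.19557729910586)) 0.2 0.5 [10.529, 0.002, -5.757, -0.001, 0.0, 0.001]
(np.float64(529.7), np.float64(214.3), 100) 0.2 0.5 [7.887, -0.032, -72.718, -0.001, 0.0, 0.001]
(np.float64(470.9), np.float64(202.4), 150) 0.2 0.5 [22.98, -0.113, -149.343, -0.001, 0.0, 0.001]
(np.float64(421.9), np.float64(192.5), 190) 0.2 0.5 [34.096, -0.196, -212.394, -0.001, 0.0, 0.001]
(412, 125, 215) 0.13 0.5 [44.898, 63.968, -244.727, -0.062, 0.0, 0.034]
(405, 60, 230) 0.05 0.5 [48.53, 126.262, -269.331, -0.133, 0.0, 0.073]
(395, -20, 240) -0.03 0.55 [44.924, 202.652, -296.745, -0.2, -0.049, 0.116]
(380, -110, 240) -0.15 0.6 [29.234, 287.84, -325.413, -0.299, -0.099, 0.184]
(368, -190, 215) -0.25 0.6 [-6.022, 363.824, -337.757, -0.385, -0.098, 0.236]
(np.float64(367.4), np.float64(-252.2), np.float64(175.0)) -0.307 0.6 [-47.372, 424.643, -329.984, -0.433, -0.098, 0.266]
(np.float64(400.7), np.float64(-262.8), np.float64(135.0)) -0.307 0.6 [-67.836, 441.676, -284.024, -0.433, -0.098, 0.266]
```

```bash
sed -i 's/\.55),/.5),/g;s/,\.6)/,.5)/g;s/(380,-110,240)/(380,-110,250)/;s/(395,-20,240)/(398,-20,250)/;s/-190,-17,135/-190,-17,120/' t5.py; python3 t5.py
```

```text
[117.7 130.8 538.1 350.2 226.2 104.2] 1.16981639775031
[ 0.17   0.739  1.955  3.094  0.623 -1.548] [588.5 226.3  58.2] 29.552722482330864 57.144936356127396
 [589. 226.  70.] [ 0.17  0.71  1.95  3.09  0.6  -1.55] 0.0 
 [530. 214. 100.] [ 0.16  0.61  2.1   3.09  0.65 -1.55] 0.0 
 [471. 202. 150.] [ 0.16  0.44  2.22  3.07  0.59 -1.54] 0.0 
 [422. 192. 190.] [ 0.15  0.27  2.29  3.05  0.5  -1.51] 0.0 
 [412 125 215] [-0.09  0.14  2.34  2.68  0.44 -1.26] 0.0 
 [405  60 230] [-0.35  0.04  2.37  2.26  0.46 -0.94] 0.0 
 [398 -20 250] [-0.7  -0.06  2.35  1.74  0.59 -0.57] 0.0 
 [ 380 -110  250] [-1.04 -0.06  2.35  1.58  0.75 -0.54] 0.0 
 [ 368 -190  215] [-1.23  0.12  2.37  1.71  0.82 -0.82] 0.0 
 [ 367. -252.  175.] [-1.29  0.31  2.35  1.86  0.86 -1.05] 0.0 
 [ 401. -263.  120.] [-1.18  0.53  2.33  2.12  0.91 -1.31] 0.0 
(np.float64(588.5189491211463), np.float64(226.2545147245442), np.float64(70.19557729910586)) 0.2 0.5 [10.529, 0.002, -5.757, -0.001, 0.0, 0.001]
(np.float64(529.7), np.float64(214.3), 100) 0.2 0.5 [7.887, -0.032, -72.718, -0.001, 0.0, 0.001]
(np.float64(470.9), np.float64(202.4), 150) 0.2 0.5 [22.98, -0.113, -149.343, -0.001, 0.0, 0.001]
(np.float64(421.9), np.float64(192.5), 190) 0.2 0.5 [34.096, -0.196, -212.394, -0.001, 0.0, 0.001]
(412, 125, 215) 0.13 0.5 [44.898, 63.968, -244.727, -0.062, 0.0, 0.034]
(405, 60, 230) 0.05 0.5 [48.53, 126.262, -269.331, -0.133, 0.0, 0.073]
(398, -20, 250) -0.03 0.5 [55.108, 203.253, -298.963, -0.203, 0.0, 0.111]
(380, -110, 250) -0.15 0.5 [38.008, 287.841, -330.21, -0.308, 0.0, 0.169]
(368, -190, 215) -0.25 0.5 [-6.022, 363.824, -337.757, -0.396, 0.0, 0.217]
(np.float64(367.4), np.float64(-252.2), np.float64(175.0)) -0.307 0.5 [-47.372, 424.643, -329.984, -0.446, 0.0, 0.244]
(np.float64(400.7), np.float64(-262.8), np.float64(120.0)) -0.307 0.5 [-80.997, 441.674, -276.828, -0.446, 0.0, 0.244]
```

Call:
step_arm(rows="5 0 -3 0 0 0 40;10.5 0 -6 0 0 0 40;9 0 -40 0 0 0 40;8 0 -73 0 0 0 40;15 0 -111 0 0 0 40;23 0 -149 0 0 0 40;29 0 -181 0 0 0 40;34 0 -212 0 0 0 40;34 0 -212 0 0 0 40;34 0 -212 0 0 0 40")

```text
time: 16.42
eef_pos: [423.0, 192.4, 189.9]
tcp_rot: [-2.604, -0.263, -1.546]
contact_force: [0.1, -0.4, -0.3]
finger_gap: 57.5
grasp_force: 29.6
```

Call:
step_arm(rows="5 32 -17 -0.03 0 0.017 40;11 64 -33 -0.062 0 0.034 40;13 95 -45 -0.1 0 0.053 40;14.5 126 -57 -0.133 0 0.073 40;18 165 -72 -0.168 0 0.092 40;21 203 -87 -0.203 0 0.111 40;13 245 -102 -0.255 0 0.14 40;4 288 -118 -0.308 0 0.169 40;4 288 -118 -0.308 0 0.169 40;4 288 -118 -0.308 0 0.169 40")

```text
time: 17.68
eef_pos: [380.4, -110.0, 249.5]
tcp_rot: [2.633, -0.199, 1.56]
contact_force: [0.0, 0.2, -0.6]
finger_gap: 57.2
grasp_force: 29.6
```

```bash
cat > t6.py <<'E'
from wp import *
from t import chk
s=observe(); print(s["joint_pos"].round(3),s["eef_pos"].round(1),s["grasp_force"],s["finger_gap"])
E=enc(); Wf=lambda *a:tuple((E@np.array([*a,1.]))[:3].round(1)); q=s["joint_pos"]
Wp=[((368,-190,215),-.25,.5),(Wf(-225,-17,165),-.307,.5),(Wf(-200,-17,116),-.307,.5)]
for w in Wp: q=chk("",w[0],w[1],w[2],q)
w_rows(Wp)
E
python3 t6.py
```

```text
[117.7 130.8 538.1 350.2 226.2 104.2] 1.16981639775031
[-1.032 -0.059  2.349  1.579  0.745 -0.538] [ 380.4 -110.   249.5] 29.605737279489404 57.16522031388328
 [ 368 -190  215] [-1.23  0.12  2.37  1.71  0.82 -0.82] 0.0 
 [ 367. -252.  165.] [-1.29  0.35  2.37  1.9   0.88 -1.11] 0.0 
 [ 391. -260.  116.] [-1.21  0.55  2.36  2.12  0.94 -1.35] 0.0 
(368, -190, 215) -0.25 0.5 [-30.291, 81.018, 16.194, -0.089, 0.001, 0.047]
(np.float64(367.4), np.float64(-252.2), np.float64(165.0)) -0.307 0.5 [-69.885, 142.695, 47.777, -0.139, 0.001, 0.074]
(np.float64(391.2), np.float64(-259.8), np.float64(116.0)) -0.307 0.5 [-101.002, 146.744, 92.949, -0.139, 0.001, 0.074]
```

Call:
step_arm(rows="-15 40 8 -0.045 0 0.024 40;-30 81 16 -0.089 0 0.047 40;-50 112 32 -0.115 0 0.06 40;-70 143 48 -0.139 0 0.074 40;-86 145 70 -0.139 0 0.074 40;-101 147 93 -0.139 0 0.074 40;-101 147 93 -0.139 0 0.074 40;-101 147 93 -0.139 0 0.074 40")

```text
time: 18.68
eef_pos: [391.4, -259.2, 117.1]
tcp_rot: [2.546, -0.391, 1.509]
contact_force: [-0.2, -0.1, -0.1]
finger_gap: 57.4
grasp_force: 29.6
```

```bash
cat > t7.py <<'E'
from wp import *
from t import chk
s=observe(); E=enc(); Ei=np.linalg.inv(E); f=lambda P:P@Ei[:3,:3].T+Ei[:3,3]
print(s["joint_pos"].round(3),f(s["eef_pos"][None]).round(1),s["grasp_force"],s["finger_gap"],s["contact_force"].round(1))
c=cam("wrist"); im,d=read_camera("wrist"); cv2.imwrite("pics/in1.png",im)
for nm,z in (("sample_cup",None),("pan_centre",40),("petri_dish",23),("dropper_bottle",59)):
    for m in masks_of("wrist",nm)[:1]:
        P=f(cloud(c,m["mask"],d)); print(nm,round(m["conf"],2),np.round(m["xy"]),np.percentile(P,[2,50,98],axis=0).round().tolist(), f(at_z(c,m["xy"],z)).round() if z else "")
A=f(cloud(c,d>0,d)); B=A[(abs(A[:,2]-40)<4)&(abs(A[:,0]+30)<60)&(abs(A[:,1]+17)<60)]
if len(B)>20: print("pan?",len(B),cv2.minEnclosingCircle(B[:,:2].astype(np.float32)),np.percentile(B,[1,50,99],axis=0).round().tolist())
Wf=lambda *a:tuple((E@np.array([*a,1.]))[:3].round(1)); q=s["joint_pos"]
Wp=[(Wf(x,-17,z),-.307,.5) for x,z in ((-120,116),(-36,116),(-36,100))]
for w in Wp: q=chk("",w[0],w[1],w[2],q)
w_rows(Wp)
E
python3 t7.py
```

```text
[117.7 130.8 538.1 350.2 226.2 104.2] 1.16981639775031
[-1.202  0.542  2.362  2.12   0.933 -1.341] [[-200.   -16.4  117.1]] 29.605610890866956 57.41367499539835 [-0.2 -0.1 -0.1]
sample_cup 0.91 [321. 257.] [[-223.0, -44.0, 80.0], [-196.0, -17.0, 121.0], [-168.0, 9.0, 123.0]] 
pan_centre 0.71 [319. 178.] [[-89.0, -72.0, 26.0], [-43.0, -15.0, 35.0], [41.0, 39.0, 41.0]] [[-44. -15.  40.]]
petri_dish 0.95 [414. 177.] [[-43.0, -142.0, 10.0], [-22.0, -115.0, 23.0], [11.0, -90.0, 24.0]] [[ -22. -117.   23.]]
dropper_bottle 0.73 [191. 153.] [[-34.0, 97.0, 12.0], [-27.0, 108.0, 60.0], [-9.0, 126.0, 107.0]] [[-29. 110.  59.]]
pan? 3865 ((-47.557064056396484, -10.961174011230469), 59.9391975402832) [[-86.0, -57.0, 36.0], [-39.0, -16.0, 40.0], [7.0, 27.0, 41.0]]
 [ 468. -284.  116.] [-1.01  0.56  2.15  2.19  0.78 -1.18] 0.0 
 [ 548. -309.  116.] [-0.88  0.61  1.93  2.18  0.62 -1.02] 0.0 
 [ 548. -309.  100.] [-0.88  0.65  1.94  2.23  0.65 -1.08] 0.0 
(np.float64(467.5), np.float64(-283.9), np.float64(116.0)) -0.307 0.5 [37.155, -0.767, 71.023, 0.002, -0.001, 0.002]
(np.float64(547.5), np.float64(-309.3), np.float64(116.0)) -0.307 0.5 [77.344, -0.792, 144.711, 0.002, -0.001, 0.002]
(np.float64(547.5), np.float64(-309.3), np.float64(100.0)) -0.307 0.5 [63.298, -0.834, 152.372, 0.002, -0.001, 0.002]
```

View pics/in1.png

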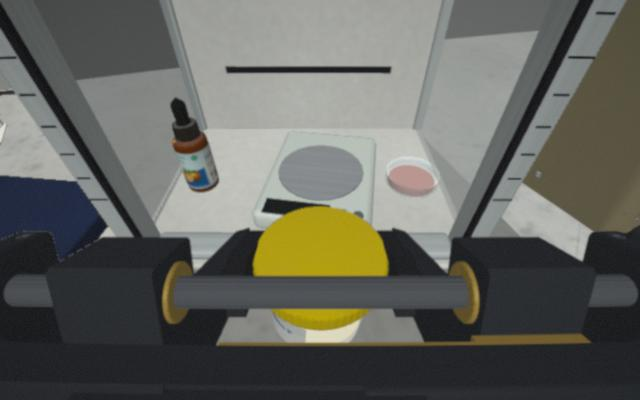

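The pan shows clear at about (320,172) (edges 278–363, rows 146–199), dropper bottle at (192,155), petri dish (412,177), cup's lid held level in the jaws. I fit the pan circle and the lid plane.

```bash
cat > t8.py <<'E'
from wp import *
s=observe(); E=enc(); Ei=np.linalg.inv(E); f=lambda P:P@Ei[:3,:3].T+Ei[:3,3]
c=cam("wrist"); im,d=read_camera("wrist")
e=np.array([(278,172),(363,172),(320,146),(320,199)]); print("edge pts",f(at_z(c,e,40)).round(1).tolist())
g=cv2.cvtColor(im,cv2.COLOR_BGR2GRAY); m=np.zeros((400,640),bool); m[140:204,265:375]=1
A=f(at_z(c,np.argwhere(m)[:,::-1],40)); gv=g[m]; k=(abs(gv.astype(int)-int(g[172,320]))<22)&(np.hypot(A[:,0]+30,A[:,1]+17)<55)
mm=np.zeros((400,640),np.uint8); mm[m]=k*255; mm=cv2.morphologyEx(mm,cv2.MORPH_OPEN,np.ones((5,5)))
ct=max(cv2.findContours(mm,0,1)[0],key=cv2.contourArea)[:,0]; H=f(at_z(c,cv2.convexHull(ct)[:,0],40)); 
x,y=H[:,0],H[:,1]; sol=np.linalg.lstsq(np.c_[2*x,2*y,np.ones(len(x))],x*x+y*y,rcond=None)[0]; print("pan fit",sol[:2].round(1),np.sqrt(sol[2]+sol[0]**2+sol[1]**2).round(1))
cm=masks_of("wrist","sample_cup")[0]["mask"]; P=f(cloud(c,cm,d)); T=P[P[:,2]>118]
pl=np.linalg.lstsq(np.c_[T[:,:2]-T[:,:2].mean(0),np.ones(len(T))],T[:,2],rcond=None)[0]; print("lid plane",pl.round(3),len(T),"circle",cv2.minEnclosingCircle(T[:,:2].astype(np.float32)),np.percentile(T,[1,99],axis=0).round(1).tolist(),"tcp",f(s["eef_pos"][None]).round(1))
E
python3 t8.py
```

```text
edge pts [[-35.2, 23.8, 40.0], [-35.0, -61.4, 40.0], [10.7, -18.2, 40.0], [-74.1, -18.3, 40.0]]
pan fit [-32.2 -16.8] 43.3
lid plane [-7.00000e-02 -1.00000e-03  1.22136e+02] 8491 circle ((-206.31336975097656, -19.05817413330078), 42.76033401489258) [[-223.3, -46.4, 118.8], [-166.2, 9.4, 123.5]] tcp [[-200.1  -17.7  117.4]]
```

```bash
cat >> t8.py <<'E'
for k in range(3):
    T=P[(np.hypot(P[:,0]+195,P[:,1]+18)<26-2*k)&(P[:,2]>118)]; u=T[:,:2]-T[:,:2].mean(0)
    for _ in range(4):
        pl=np.linalg.lstsq(np.c_[u,np.ones(len(u))],T[:,2],rcond=None)[0]; r=T[:,2]-np.c_[u,np.ones(len(u))]@pl; o=abs(r)<2*r.std(); T,u=T[o],u[o]
    print("lid",pl.round(3),r.std().round(2),len(T))
for v in ([-2.604,-.263,-1.544],s["tcp_rot"]): print("tilt",np.arcsin(-R.from_rotvec(v).as_matrix()[2]).round(4))
E
python3 t8.py | tail -5; python3 t7.py | tail -3
```

```text
lid [-1.00000e-03  7.00000e-03  1.21604e+02] 0.39 5430
lid [-1.00000e-03  7.00000e-03  1.21607e+02] 0.39 4748
lid [-1.0000e-03  7.0000e-03  1.2161e+02] 0.39 4131
tilt [-1.0704e+00  3.0000e-04  5.0040e-01]
tilt [-1.0712 -0.0022  0.4996]
(np.float64(467.5), np.float64(-283.9), np.float64(116.0)) -0.307 0.5 [37.878, -0.779, 70.54, 0.001, 0.0, 0.001]
(np.float64(547.5), np.float64(-309.3), np.float64(116.0)) -0.307 0.5 [78.143, -0.8, 144.187, 0.001, 0.0, 0.001]
(np.float64(547.5), np.float64(-309.3), np.float64(100.0)) -0.307 0.5 [64.105, -0.822, 151.862, 0.001, 0.0, 0.001]
```

Call:
step_arm(rows="10 0 18 0 0 0 40;20 -0.5 37 0 0 0 40;31 -0.5 57 0 0 0 40;42 -0.5 77 0 0 0 40;53 -0.5 97 0 0 0 40;63 -0.5 116 0 0 0 40;72 -0.5 132 0 0 0 40;78 -0.5 143 0 0 0 40;78 -0.5 143 0 0 0 40")

```text
time: 20.5
eef_pos: [546.7, -309.1, 116.3]
tcp_rot: [2.545, -0.393, 1.509]
contact_force: [-0.5, -0.6, -1.2]
finger_gap: 57.3
grasp_force: 29.6
```

```bash
cat > t9.py <<'E'
from wp import *
s=observe(); E=enc(); Ei=np.linalg.inv(E); f=lambda P:P@Ei[:3,:3].T+Ei[:3,3]; t=f(s["eef_pos"][None])[0]
print(t.round(1),s["grasp_force"],s["finger_gap"],s["contact_force"].round(1),s["time"])
c=cam("wrist"); im,d=read_camera("wrist"); cv2.imwrite("pics/in2.png",im); cm=masks_of("wrist","sample_cup")[0]["mask"]; P=f(cloud(c,cm,d))
zt=np.median(P[P[:,2]>P[:,2].max()-8][:,2]); T=P[abs(P[:,2]-zt)<2]; print("lid top",zt.round(1),np.percentile(T,[1,99],axis=0).mean(0).round(1))
E
python3 t9.py
```

```text
[-36.9 -17.1 116.3] 29.6054743824061 57.28421758337922 [-0.5 -0.6 -1.2] 20.5
lid top 160.4 [-75.4 -10.2 160.3]
```

Call:
step_arm(rows="-4 0 2 0 0 0 40;-8 0 4.5 0 0 0 40;-11.5 0 6 0 0 0 40;-13.5 0 7.3 0 0 0 40;-14.5 0 7.8 0 0 0 40;-14.5 0 7.8 0 0 0 40")

```text
time: 21.35
eef_pos: [546.3, -309.2, 100.0]
tcp_rot: [2.544, -0.393, 1.508]
contact_force: [-0.6, 0.7, -0.5]
finger_gap: 57.2
grasp_force: 29.6
```

Call:
step_arm(rows="-0.9 0 0.5 0 0 0 40;-0.9 0 0.5 0 0 0 40")

```text
time: 21.6
eef_pos: [546.3, -309.2, 99.0]
tcp_rot: [2.544, -0.393, 1.509]
contact_force: [0.0, 0.4, -1.2]
finger_gap: 57.4
grasp_force: 29.6
```

Call:
step_arm(rows="-0.9 0 0.5 0 0 0 40;-0.9 0 0.5 0 0 0 40")

```text
time: 21.85
eef_pos: [546.4, -309.2, 98.2]
tcp_rot: [2.544, -0.393, 1.509]
contact_force: [-0.1, -0.3, 1.4]
finger_gap: 57.3
grasp_force: 29.5
```

Call:
step_arm(rows="-0.4 0 0.2 0 0 0 40;-0.4 0 0.2 0 0 0 40")

```text
time: 22.1
eef_pos: [546.5, -309.3, 98.1]
tcp_rot: [2.543, -0.393, 1.51]
contact_force: [-1.7, 1.2, 4.1]
finger_gap: 57.3
grasp_force: 29.3
```

Contact at the expected height (Fz rose to 4 N). Release and withdraw straight back.

Call:
step_arm(rows="0 0 0 0 0 0 62;0 0 0 0 0 0 72;0 0 0 0 0 0 82;0 0 0 0 0 0 82;0 0 0 0 0 0 82")

```text
time: 22.72
eef_pos: [546.3, -309.2, 97.4]
tcp_rot: [2.545, -0.393, 1.508]
contact_force: [-0.3, 0.5, 0.0]
finger_gap: 81.9
grasp_force: 0.0
```

Call:
step_arm(rows="-5 0 -9 0 0 0 82;-12 0 -22 0 0 0 82;-22 0 -40 0 0 0 82;-33 0 -60 0 0 0 82;-44 0 -80 0 0 0 82;-55 0 -100 0 0 0 82;-66 0 -120 0 0 0 82;-76 0 -140 0 0 0 82;-76 0 -140 0 0 0 82;-76 0 -140 0 0 0 82")

```text
time: 23.98
eef_pos: [394.7, -261.4, 98.1]
tcp_rot: [2.543, -0.393, 1.509]
contact_force: [-0.4, 0.1, -0.1]
finger_gap: 82.3
grasp_force: 0.0
```

```bash
cat > t10.py <<'E'
from wp import *
s=observe(); E=enc(); Ei=np.linalg.inv(E); f=lambda P:P@Ei[:3,:3].T+Ei[:3,3]
print(f(s["eef_pos"][None]).round(1),s["contact_force"].round(1),s["time"])
c=cam("wrist"); im,d=read_camera("wrist"); cv2.imwrite("pics/end.png",im)
for nm in ("sample_cup","petri_dish","dropper_bottle"):
    for m in masks_of("wrist",nm)[:1]:
        P=f(cloud(c,m["mask"],d)); print(nm,round(m["conf"],2),np.percentile(P,[2,50,98],axis=0).round().tolist())
        if nm=="sample_cup":
            T=P[abs(P[:,2]-102)<4]; pl=np.linalg.lstsq(np.c_[T[:,:2]-T[:,:2].mean(0),np.ones(len(T))],T[:,2],rcond=None)[0]
            print("lid",pl.round(3),len(T),cv2.minEnclosingCircle(T[:,:2].astype(np.float32)))
for n in ("top","scene"):
    c=cam(n); im,d=read_camera(n); A=f(cloud(c,d>0,d)); B=A[(abs(A[:,0]+127)<8)&(abs(A[:,1])<110)&(abs(A[:,2]-317)<8)]; print(n,"lip top",np.median(B[:,2]).round(1),len(B))
E
python3 t10.py
```

```text
[[-196.2  -17.5   98.1]] [-0.4  0.1 -0.1] 23.975
sample_cup 0.57 [[-60.0, -45.0, 43.0], [-50.0, -17.0, 93.0], [-5.0, 9.0, 103.0]]
lid [3.40000e-02 4.00000e-03 1.02163e+02] 2208 ((-31.44847297668457, -17.70026969909668), 30.407798767089844)
petri_dish 0.74 [[-43.0, -142.0, 9.0], [-23.0, -115.0, 23.0], [11.0, -90.0, 24.0]]
dropper_bottle 0.92 [[-34.0, 97.0, 13.0], [-27.0, 108.0, 60.0], [-10.0, 127.0, 106.0]]
top lip top 316.6 71
scene lip top 317.1 220
```

View pics/end.png

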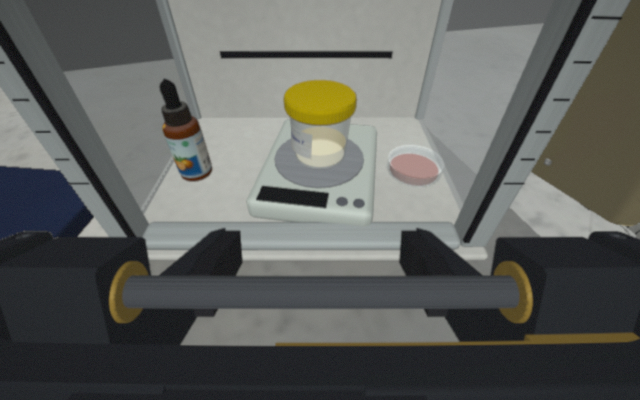

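The cup stands upright at the middle of the pan (lid (320,100), pan (320,160)), centre (-31.4,-17.7) against the pan's (-32,-17). The dropper bottle and petri dish are where they were, the sash is at the mark, and the robot is clear of everything.

```bash
python3 -c "
from cell import *
print(finish_job())"
```

```text
the job is handed in; nothing more can be done
None
```

The job is handed in: by my last measurements the sash rests on the catch at the mark, the cup stands upright within about 2 mm of the pan's centre, and the bystanders in the enclosure are unmoved; I did not re-check the amber bottle and beaker after lifting the cup, and no verdict was returned.

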